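# Comb the spacer rods into their tray and hang up the rake

## Task

Lift the hand rake from its cradle and, with the rake and not the fingers, comb the rods in the ribbed tray until all four lie flat and parallel in the grooves. Then hang the rake by its grip block in the fork of the spring-balanced arm, lower it until the arm has sunk and come to rest under the rake's weight, and only then let go. Leave everything else on the bench where it is.

Things in the scene. Friction and masses are not known exactly. Their poses are not given: they have to be found in the camera images.
- tray: Fixed grey ribbed tray, 108 x 212 mm, walls 34 mm high. Origin: centre of its underside; x along the grooves. Inside 96 (x) x 192 (y) mm. Floor 6 mm up. Nine round ribs along x at y = -80, -60 .. 80 mm, 8 mm thick, tops 15 mm up; ten grooves between. A settled rod's top is 16 mm up; a rod across the ribs has its axis at 20 mm. The 12 mm next to the -y wall start free of rods.
- rake_grip (a point): Hand rake, 0.28 to 0.32 kg, upright in its cradle; lifts straight up. This point: centre of its black grip block, 44 (x) x 30 (y) x 45 (z) mm; x along the head bar. Below the block: neck 12 mm thick, 45 mm long; head bar 112 (x) x 20 (y) x 20 (z) mm; six tines in a row, 76 mm over all in x, 4 mm thick in y, 30 mm long. Tine tips 117.5 mm, underside of the block 22.5 mm below this point.
- rake_neck (a point): Point on the rake's axis at the underside of the grip block (top of the neck), 22.5 mm below rake_grip; this face rests on the fork when the rake hangs.
- cradle: Fixed dark steel cradle with two cheeks that carry the ends of the rake's head bar, 140 x 70 mm, 52 mm high. Origin: centre of its underside, x along the head bar.
- fork_seat (a point): Level fork on the spring arm (post at the right). This point: middle of its slot, at the top of its prongs; y points away from the post, out of the slot's open end. Slot 20 mm wide, closed 24 mm behind this point; prongs 8 mm thick, with upturned tips 6 mm high 28 to 33 mm in front of it. 227 mm above the table unloaded; with the rake at rest on it 150 to 168 mm. Post 203 mm high, 240 mm behind.
- balancer (a joint): Angle of the 200 mm spring arm (rad): 0 = unloaded, up at its stop; grows as it sinks; lower stop 0.55. Damped spring: about 1 N on the fork starts it sinking, then about 5.5 N more per rad. Under the rake's weight alone it rests at 0.30 to 0.40, 0.35 on average.
- rod1_center (a point): Loose aluminium spacer rod, 10 mm diameter, 80 mm long, about 18 g, at the start lying askew across the ribs of the tray. This point: its centre; x along the rod.
- rod2_center (a point): Loose aluminium spacer rod, 10 mm diameter, 80 mm long, about 18 g, at the start lying askew across the ribs of the tray. This point: its centre; x along the rod.
- rod3_center (a point): Loose aluminium spacer rod, 10 mm diameter, 80 mm long, about 18 g, at the start lying askew across the ribs of the tray. This point: its centre; x along the rod.
- rod4_center (a point): Loose aluminium spacer rod, 10 mm diameter, 80 mm long, about 18 g, at the start lying askew across the ribs of the tray. This point: its centre; x along the rod.
- meter: Red multimeter propped on its black stand, 130 mm high, about 140 x 80 mm. Loose, to be left alone. Origin: centre of its underside, z up.
- mouse: Black computer mouse, 66 mm across, 36 mm high. Loose, to be left alone. Origin: centre of its underside, z up.
- mug: White mug, 76 mm across, 85 mm high. Loose, to be left alone. Origin: centre of its underside, z up.
- spool: Wire spool on its flange, 60 mm across, 44 mm high. Loose, to be left alone. Origin: centre of its underside, z up.
- bottle: White bottle with black cap, 52 mm across, 140 mm high, standing between the tray's area and the balancer. Loose, to be left alone. Origin: centre of its underside, z up.
- adapter: Black power adapter, 85 x 45 x 30 mm. Loose, to be left alone. Origin: centre of its underside, z up.
- driver: Screwdriver lying along its x, 170 mm long. Loose, to be left alone.

How it is judged:
On the way, in this order (a step that is already met when the one before it is completed fails the run):
1. with the rake in the gripper, all four rods lie flat and parallel in the tray's grooves (z of rod1_center in the frame of tray between 0.008 and 0.0138 m and angle between the x axis of each of rod1_center, rod2_center, rod3_center, rod4_center and the x axis of tray, either way round below 0.07 rad and horizontal distance between each of rod1_center, rod2_center, rod3_center, rod4_center and tray below 0.11 m and z of rod2_center in the frame of tray between 0.008 and 0.0138 m and z of rod3_center in the frame of tray between 0.008 and 0.0138 m and z of rod4_center in the frame of tray between 0.008 and 0.0138 m and contact force between rake and the fingers above 0.5 N), for 0.2 s.
2. the rake, still in the gripper, sits on the fork and the arm has sunk under it (at least 0.2 rad) and is still (horizontal distance between rake_neck and fork_seat below 0.022 m and z of rake_neck in the frame of fork_seat between -0.005 and 0.005 m and angle between rake_grip's own z axis and vertical below 0.2 rad and value of joint balancer above 0.2 rad and velocity of joint balancer between -0.06 and 0.06 rad/s and contact force between rake and the fingers above 0.5 N), for 0.3 s.
At the end, for the whole second after the job is handed in: All four rods lie in grooves (centre under 13.8 mm above the table, within 0.07 rad of the grooves); the rake is released and hangs still in the fork, upright within 0.2 rad, its block on the prongs (5 mm in height, 22 mm sideways), the arm sunk by over 0.2 rad and at rest (z of rod1_center in the frame of tray between 0.008 and 0.0138 m and angle between the x axis of each of rod1_center, rod2_center, rod3_center, rod4_center and the x axis of tray, either way round below 0.07 rad and horizontal distance between each of rod1_center, rod2_center, rod3_center, rod4_center and tray below 0.11 m and z of rod2_center in the frame of tray between 0.008 and 0.0138 m and z of rod3_center in the frame of tray between 0.008 and 0.0138 m and z of rod4_center in the frame of tray between 0.008 and 0.0138 m and horizontal distance between rake_neck and fork_seat below 0.022 m and z of rake_neck in the frame of fork_seat between -0.005 and 0.005 m and angle between rake_grip's own z axis and vertical below 0.2 rad and value of joint balancer above 0.2 rad and velocity of joint balancer between -0.06 and 0.06 rad/s and contact force between rake and the fingers below 0.05 N and linear speed of rake below 0.04 m/s); the robot touches nothing.
It fails at once if the fingers touch a rod (contact force between any of rod1, rod2, rod3, rod4 and the fingers above 0.3 N).
It fails at once if the rake is let go before the arm has settled: the arm drops or springs (over 0.3 rad/s) with the rake loose on it (contact force between rake and the fingers below 0.05 N and distance between rake_neck and fork_seat below 0.04 m and (velocity of joint balancer above 0.3 rad/s or velocity of joint balancer below -0.3 rad/s)).
It fails at once if a bystander is moved by more than 30 mm (distance of any of meter, mouse, mug, spool, bottle, adapter, driver from where it was at the start of the episode above 0.03 m).
It also fails if it takes over 69 s, if anything falls off the work surface, if the arm or the gripper's body presses on something with over 40 N, if the wrist force passes 120 N, or if a joint passes its speed limit or range.

## Robot

A 6-joint arm with a two-finger parallel gripper is mounted at the origin on the work surface. World frame = base frame: x ahead of the robot, y to its left, z up, the work surface at z = 0. Lengths are in m, angles in rad, forces in N, time in s.
With the tool pointing down it reaches from about 0.275 to 0.975 m from the base axis. Payload 8.4 kg.
Tool frame: the origin (TCP) lies on the centre line of the jaws, within the pads' length; the fingertips stand 19 mm ahead of it and the grasp point (between the pads) is the TCP; z points along the fingers, y is the line along which they close (so a half turn about z gives the same grasp; the last joint's range is limited). The gripper opens to 92 mm and grips with 3 to 60 N. Pads are 20 mm wide; open, the fingers measure 128 mm over their backs; the gripper's body (75 mm by 189 mm) begins 69 mm behind the grasp point.
Start: joints at [-1.26, 0.353, 1.633, -0, 1.155, -0.002], TCP at [0.192, -0.595, 0.234] pointing down, gripper open.
Joint ranges: [-2.63, 2.63], [-0.92, 2.1], [0.06, 2.66], [-1.3, 4.44], [0, 2.69], [-3.02, 3.02]. Speed limits (rad/s): [2.22, 2.22, 2.79, 3.14, 3.14, 3.14].

## Interface

Orientations are given as a rotation vector (axis times angle).
In Python, from cell import env, camera, order gives the robot as it stands.
- The arm moves only by the tool send_rows, never from a script. Its arguments are lists of equal length, an entry for each row: "xyz": the shift along the tool's x, y, z each as a share of 200 mm, from -1 to 1, a list of three; "twist": the turn about the tool's z as a share of 60 degrees, from -1 to 1; "fingers": the gripper command: -1 is fully open, 1 is shut, values between are in proportion. A call has 1 to 8 rows; each row is the pose to reach, as a shift and turn from the pose commanded when the call began, along the tool's axes at that moment; what a row does not reach only later rows make up. A row lasts 1/12 s, in which the tool goes at most 41.7 mm and 7.16 degrees, less where a joint would pass 70% of its speed; a pose out of reach is approached as far as the arm can. A call with a number of a shift or a turn outside -1 to 1 is refused whole. A call with a gripper value outside its range is refused whole. The fingers move at their own pace and stop on an object; "newtons" is the grip in N (left out, the last holds). Time passes only in rows, so rows that repeat a pose let the fingers close. It gives the time, the measured TCP pose, the force, the opening and the grip force at its end, in the units of the state.
- env.state(): the state, without advancing time (a new reading comes with each control period).
- camera(name): name is "side" or "top"; returns a dict with "color" (384x512x3 uint8, red, green, blue), "vfov" (degrees; the focal length in pixels is half the picture's height over the tangent of half this angle, whatever the lens; pixels are square), "cx", "cy" (the principal point, pixels), "k1" (the pictures are not rectified: a ray, as slopes to the right and down, at radius r is drawn at 1 + k1 r^2 times it, then the intrinsics apply), "T" (4x4, takes a point from camera to world coordinates). Camera axes: x right, y up, looking along -z (the intrinsics and any distortion apply to the point x, -y, -z); pixel columns grow to the right and rows downward; lengths in m; the calibration is good to about 2 mm. A picture is of the moment at which its call begins. There is no depth.
- order.sign_off(): hands the job in; it is judged then, once.
The state is a dict: "clock": time; "qpos": joint angles; "joint_velocities": joint speeds; "tau": joint torques, N m; "eef_pos": TCP position; "eef_rot": TCP orientation; "ft_force": force on the tool from outside, world axes, zero at the start; "wrist_torque": the same for the moment, N m; "grip_width": finger opening in m; "grip_force": force on a finger pad.
Only numpy, scipy, OpenCV 4.12 (cv2) and the standard library are available. Lean on these libraries where they do the work, as an engineer would, in place of code of your own. Each camera call takes 0.05 s, during which the arm holds its last target. There are 200 camera calls.

## Working session

There is one attempt and no reset: what is moved stays moved. The work goes in short steps, Python scripts to look and compute and a tool call to move; the robot and the scene stay as the last step left them, time stands still between calls to the robot, and variables do not carry over. Pictures are saved under pics/ and viewed, at most 10 in all, crops included, and the job is handed in when it is done.

Besides the shell and the picture viewer there is one more tool, called by a JSON object that holds its "name" and its "arguments", one argument or row to a line. send_rows: Moves the arm, as the interface text tells. Its arguments: {"type":"object","properties":{"xyz":{"type":"array"},"twist":{"type":"array"},"fingers":{"type":"array"},"newtons":{"type":"number"}},"required":["xyz","twist","fingers"]}

```bash
ls; mkdir -p pics
cat > h.py <<'E'
import numpy as np, cv2
from cell import env, camera, order
def grab(name,fn=None):
    c=camera(name)
    if fn: cv2.imwrite('pics/'+fn,c['color'][:,:,::-1])
    return c
def K(c):
    f=192/np.tan(np.radians(c['vfov'])/2)
    return f
def ray(c,u,v):
    f=K(c); d=np.array([(u-c['cx'])/f,(v-c['cy'])/f]); s=d.copy()
    for _ in range(20): s=d/(1+c['k1']*(s@s))
    R=c['T'][:3,:3]
    return c['T'][:3,3], R@np.array([s[0],-s[1],-1])
def onplane(c,u,v,z):
    o,d=ray(c,u,v); return o+d*(z-o[2])/d[2]
def proj(c,p):
    q=np.linalg.inv(c['T'])@np.append(p,1); s=np.array([q[0],-q[1]])/-q[2]
    return s*(1+c['k1']*(s@s))*K(c)+np.array([c['cx'],c['cy']])
def tri(c1,p1,c2,p2):
    o1,d1=ray(c1,*p1);o2,d2=ray(c2,*p2)
    t=np.linalg.lstsq(np.array([d1,-d2]).T,o2-o1,rcond=None)[0]
    a=o1+d1*t[0];b=o2+d2*t[1]
    return (a+b)/2,np.linalg.norm(a-b)
E
python3 - <<'E'
from h import *
print(env.state())
for n in ('top','side'):
    c=grab(n,n+'0.png'); print(n,c['vfov'],c['cx'],c['cy'],c['k1'],c['T'].round(3).tolist())
E
```

```text
pics
{'clock': 0.0, 'qpos': array([-1.26037670e+00,  3.53618030e-01,  1.63415444e+00,  1.47335645e-05,
        1.15524796e+00, -2.36639807e-03]), 'joint_velocities': array([-1.12970199e-03,  2.77684717e-05, -2.98828309e-04, -6.73157160e-04,
       -4.72738759e-05,  1.22490459e-03]), 'tau': array([-1.01137899e-03, -5.93853486e+01, -3.34210682e+01,  6.97969110e-02,
        2.33864930e-02, -9.13749545e-05]), 'eef_pos': array([ 0.19219094, -0.59419146,  0.23287383]), 'eef_rot': array([-3.10185689e+00, -4.89093414e-01,  3.23015402e-04]), 'ft_force': array([0.43564232, 0.40005291, 0.07117067]), 'wrist_torque': array([-0.00786939, -0.00325118, -0.01986879]), 'grip_force': 0.0, 'grip_width': 0.09175064452483318}
top 48.57041658651465 255.10924842584885 179.0055426723705 -0.11642778725239522 [[-0.025, 0.985, -0.168, 0.333], [-0.999, -0.028, -0.017, -0.111], [-0.021, 0.168, 0.986, 1.528], [0.0, 0.0, 0.0, 1.0]]
side 54.587376159547496 258.79357157566335 187.66224333739518 0.02337406172837444 [[-0.938, 0.175, -0.299, 0.192], [-0.346, -0.489, 0.801, 0.911], [-0.006, 0.855, 0.519, 0.815], [0.0, 0.0, 0.0, 1.0]]
```

View pics/top0.png

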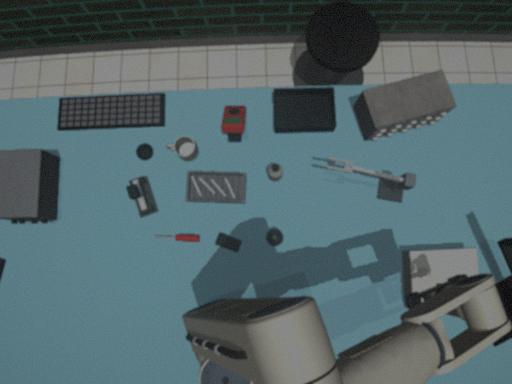

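View pics/side0.png

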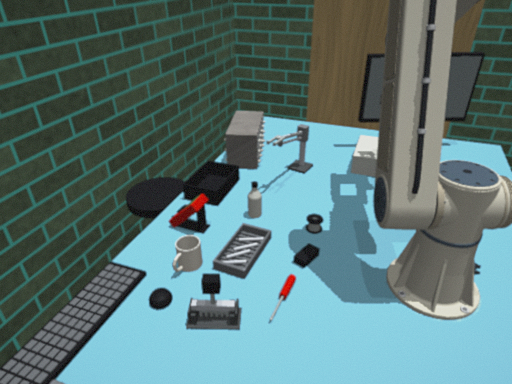

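Run:
```python
import cv2,numpy as np
t=cv2.imread('pics/top0.png');s=cv2.imread('pics/side0.png')
def cr(im,x0,x1,y0,y1,k): 
    return cv2.convertScaleAbs(cv2.resize(im[y0:y1,x0:x1],None,fx=k,fy=k,interpolation=cv2.INTER_CUBIC),alpha=1.3)
o=np.zeros((600,800,3),np.uint8)
a=cr(t,122,252,165,220,6);o[:330,:780]=a
b=cr(t,300,425,150,204,5);o[330:600,:625]=b
cv2.imwrite('pics/c1.png',o)
o=np.zeros((600,800,3),np.uint8)
a=cr(s,180,280,220,335,5);o[:575,:500]=a
b=cr(s,262,322,115,180,5);o[:325,500:800]=b
cv2.imwrite('pics/c2.png',o)
```

```text
(no output)
```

View pics/c1.png

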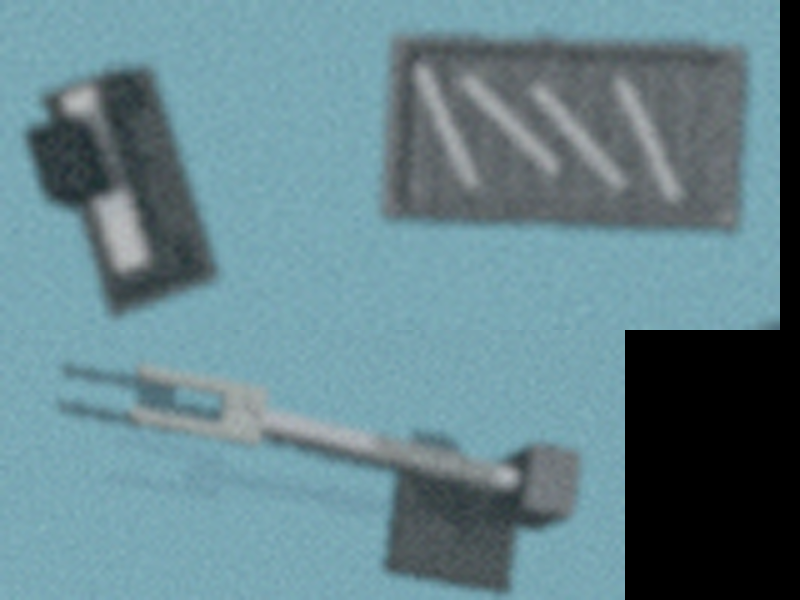

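View pics/c2.png

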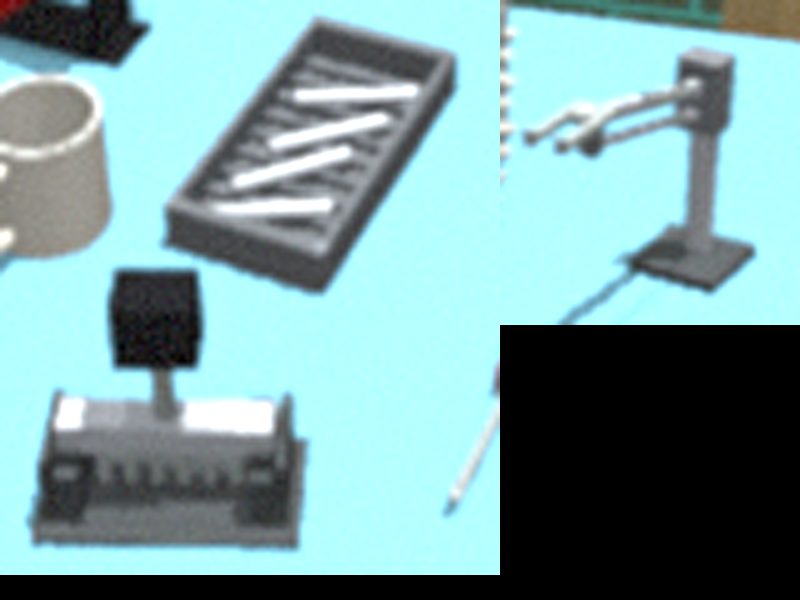

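Run:
```python
from h import *
c=camera('top'); s=camera('side')
T=lambda X,Y:(122+(X+.5)/6-.5,165+(Y+.5)/6-.5)
F=lambda X,Y:(300+X/5-.4,150+(Y-330)/5-.4)
S=lambda X,Y:(180+X/5-.4,220+Y/5-.4)
G=lambda X,Y:(262+(X-500)/5-.4,115+Y/5-.4)
np.set_printoptions(precision=4,suppress=True)
print('tray rim',[onplane(c,*T(*p),.034)[:2] for p in((397,37),(745,48),(738,230),(388,216))])
print('side rim',[onplane(s,*S(*p),.034)[:2] for p in((318,20),(456,56),(322,256),(168,208))])
print('rods top')
for a,b in(((419,68),(472,184)),((468,80),(555,170)),((537,88),(622,186)),((620,80),(675,197))):print(onplane(c,*T(*a),.022)[:2],onplane(c,*T(*b),.022)[:2])
print('rods side')
for a,b in(((215,209),(333,206)),((234,182),(350,152)),((272,143),(389,119)),((297,96),(418,90))):print(onplane(s,*S(*a),.022)[:2],onplane(s,*S(*b),.022)[:2])
print('cradle',[onplane(c,*T(*p),.0)[:2] for p in((150,68),(217,272),(113,313))])
print('cradle s',[onplane(s,*S(*p),.0)[:2] for p in((35,545),(298,547))])
for h in (.14,.16,.18):
  print('griptop',h,[onplane(c,*T(*p),h)[:2] for p in((28,130),(90,118),(110,190),(50,203))],[onplane(s,*S(*p),h)[:2] for p in((115,270),(198,270),(203,300),(112,300))])
print('barends s',[onplane(s,*S(*p),.10)[:2] for p in((57,405),(280,405))])
for n,p,q in(('tipA',(66,370),(530,138)),('tipB',(63,406),(565,148)),('lightA',(140,370),(530,138)),('lightB',(135,415),(565,148)),('postTop',(550,450),(708,52))):
  print(n,tri(c,F(*p),s,G(*q)))
print('fork227',[(p,onplane(c,*F(*p),.227)[:2]) for p in((140,370),(135,415),(222,403),(265,390),(258,440),(520,478),(66,370),(63,406))])
```

```text
tray rim [array([0.6256, 0.1561]), array([ 0.6128, -0.0525]), array([ 0.504 , -0.0461]), array([0.5177, 0.1613])]
side rim [array([ 0.6088, -0.0488]), array([ 0.5053, -0.0429]), array([0.5186, 0.1649]), array([0.6226, 0.1586])]
rods top
[0.6085 0.1448] [0.5372 0.1129]
[0.6003 0.1151] [0.5443 0.063 ]
[0.5942 0.0734] [0.5336 0.023 ]
[0.5977 0.0234] [ 0.5261 -0.0085]
rods side
[0.6014 0.138 ] [0.5337 0.1107]
[0.6006 0.1115] [0.5423 0.0601]
[0.593  0.0691] [0.5301 0.0209]
[0.5964 0.0195] [ 0.5223 -0.0139]
cradle [array([0.6174, 0.3159]), array([0.4904, 0.2724]), array([0.4668, 0.3365])]
cradle s [array([0.5932, 0.378 ]), array([0.4643, 0.3328])]
griptop 0.14 [array([0.5581, 0.346 ]), array([0.5639, 0.3106]), array([0.5231, 0.2983]), array([0.5166, 0.3324])] [array([0.569 , 0.3109]), array([0.5295, 0.2967]), array([0.5182, 0.3146]), array([0.5607, 0.33  ])]
griptop 0.16 [array([0.5549, 0.3394]), array([0.5606, 0.3045]), array([0.5204, 0.2924]), array([0.514, 0.326])] [array([0.5578, 0.3287]), array([0.5194, 0.3149]), array([0.5085, 0.3323]), array([0.5497, 0.3472])]
griptop 0.18 [array([0
[... 274 characters left out ...]
, -0.2694,  0.2517]), np.float64(0.016049391173590347))
tipB (array([ 0.5802, -0.2673,  0.2489]), np.float64(0.021717426801251785))
lightA (array([ 0.6149, -0.3172,  0.2284]), np.float64(0.0036319474953153954))
lightB (array([ 0.5862, -0.3129,  0.2265]), np.float64(0.004855659208887147))
postTop (array([ 0.5518, -0.5813,  0.2081]), np.float64(0.0209798899680065))
fork227 [((140, 370), array([ 0.617 , -0.3171])), ((135, 415), array([ 0.5885, -0.3124])), ((222, 403), array([ 0.5946, -0.3673])), ((265, 390), array([ 0.6021, -0.3949])), ((258, 440), array([ 0.5705, -0.3884])), ((520, 478), array([ 0.5418, -0.5523])), ((66, 370), array([ 0.6183, -0.2707])), ((63, 406), array([ 0.5954, -0.2677]))]
```

The top camera's "up" is +x and its "left" is +y. The rake grip comes out near (0.540, 0.320) with a yaw of about 0.335. The tray centre is about (0.5645, 0.056) with a yaw of -0.061. The fork's light prong tips triangulate to z≈0.227, which puts the seat near (0.597, -0.346) with a yaw of about -0.21. I'll move above the rake first.

```bash
cat >> h.py <<'E'
from scipy.spatial.transform import Rotation as Ro
def rel(p,yaw):
    """shares (tool axes) from the measured pose to world p, yaw of tool x"""
    st=env.state(); R=Ro.from_rotvec(st['eef_rot']).as_matrix()
    d=R.T@(np.array(p)-st['eef_pos']); now=np.arctan2(R[1,0],R[0,0])
    tw=-((yaw-now+np.pi)%(2*np.pi)-np.pi)
    return (d/.2).round(4), round(tw/np.radians(60),4), st['eef_pos'].round(4), round(now,4)
E
python3 -c "
from h import *
print(rel((.54,.32,.235),.335))"
```

```text
(array([ 3.0613, -3.815 , -0.0059]), np.float64(-0.0212), array([ 0.1923, -0.5944,  0.2331]), np.float64(0.3128))
```

{"name": "send_rows", "arguments": {
  "xyz": [
    [0.76,-0.95,0],
    [0.76,-0.95,0],
    [0.76,-0.95,0],
    [0.76,-0.95,0],
    [0.76,-0.95,0],
    [0.76,-0.95,0],
    [0.76,-0.95,0]
  ],
  "twist": [0,0,0,0,0,0,0],
  "fingers": [-1,-1,-1,-1,-1,-1,-1],
  "newtons": 40
}}

```text
clock: 0.78
eef_pos: [0.2792, -0.3619, 0.2333]
eef_rot: [-3.1, -0.493, -0.0]
ft_force: [-0.5, -0.8, -0.2]
grip_width: 0.0918
grip_force: 0.0
```

{"name": "send_rows", "arguments": {
  "xyz": [
    [0.76,-0.95,0],
    [0.76,-0.95,0],
    [0.76,-0.95,0],
    [0.76,-0.95,0],
    [0.76,-0.95,0],
    [0.76,-0.95,0],
    [0.76,-0.95,0]
  ],
  "twist": [0,0,0,0,0,0,0],
  "fingers": [-1,-1,-1,-1,-1,-1,-1]
}}

```text
clock: 1.37
eef_pos: [0.3662, -0.1353, 0.2338]
eef_rot: [-3.101, -0.496, -0.002]
ft_force: [0.0, -0.2, -0.8]
grip_width: 0.0918
grip_force: 0.0
```

{"name": "send_rows", "arguments": {
  "xyz": [
    [0.76,-0.95,0],
    [0.76,-0.95,0],
    [0.76,-0.95,0],
    [0.76,-0.95,0],
    [0.76,-0.95,0],
    [0.76,-0.95,0],
    [0.76,-0.95,0]
  ],
  "twist": [0,0,0,0,0,0,0],
  "fingers": [-1,-1,-1,-1,-1,-1,-1]
}}

```text
clock: 1.95
eef_pos: [0.4534, 0.0922, 0.2339]
eef_rot: [-3.101, -0.494, -0.004]
ft_force: [0.1, -0.7, 0.4]
grip_width: 0.0917
grip_force: 0.0
```

{"name": "send_rows", "arguments": {
  "xyz": [
    [0.76,-0.95,0],
    [0.76,-0.95,0],
    [0.76,-0.95,0],
    [0.76,-0.95,0],
    [0.76,-0.95,0],
    [0.76,-0.95,0],
    [0.76,-0.95,0],
    [0.76,-0.95,0]
  ],
  "twist": [-0.02,-0.02,-0.02,-0.02,-0.02,-0.02,-0.02,-0.02],
  "fingers": [-1,-1,-1,-1,-1,-1,-1,-1]
}}

```text
clock: 2.62
eef_pos: [0.5376, 0.3158, 0.2328]
eef_rot: [3.097, 0.524, -0.001]
ft_force: [-0.2, -0.0, -0.4]
grip_width: 0.0922
grip_force: 0.0
```

```bash
python3 -c "
from h import *
print(rel((.541,.322,.135),.335))"
```

```text
(array([ 0.0267, -0.0238,  0.4888]), np.float64(0.0004), array([0.5376, 0.3158, 0.2328]), np.float64(0.3354))
```

{"name": "send_rows", "arguments": {
  "xyz": [
    [0.025,-0.025,0.1],
    [0.025,-0.025,0.2],
    [0.025,-0.025,0.3],
    [0.025,-0.025,0.4],
    [0.025,-0.025,0.49],
    [0.025,-0.025,0.49],
    [0.025,-0.025,0.49]
  ],
  "twist": [0,0,0,0,0,0,0],
  "fingers": [-1,-1,-1,-1,-1,-1,-1]
}}

```text
clock: 3.2
eef_pos: [0.5396, 0.3199, 0.1351]
eef_rot: [3.097, 0.52, -0.004]
ft_force: [-0.1, 0.2, 0.7]
grip_width: 0.092
grip_force: 0.0
```

Run:
```python
from h import *
s=grab('side','s1.png');c=grab('top','t1.png')
o=np.zeros((560,800,3),np.uint8)
o[:560,:480]=cv2.resize(s['color'][210:350,160:280,::-1],None,fx=4,fy=4,interpolation=cv2.INTER_CUBIC)
o[:320,480:800]=cv2.resize(c['color'][155:235,100:180,::-1],None,fx=4,fy=4,interpolation=cv2.INTER_CUBIC)
cv2.imwrite('pics/c3.png',cv2.convertScaleAbs(o,alpha=1.3))
```

```text
(no output)
```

View pics/c3.png

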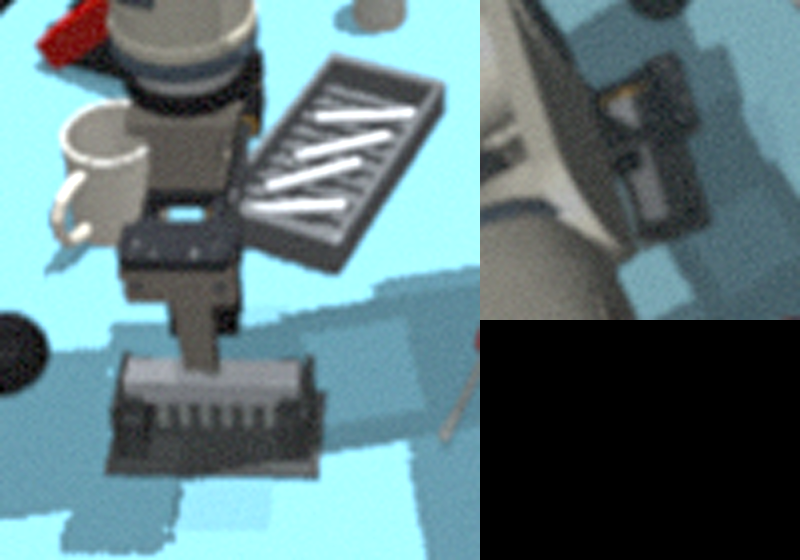

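The front finger stands before the black block, roughly centred on it, with the finger at x≈198 and the block at x≈205 in the crop. I'll close the gripper.

{"name": "send_rows", "arguments": {
  "xyz": [
    [0,0,0],
    [0,0,0],
    [0,0,0],
    [0,0,0],
    [0,0,0],
    [0,0,0],
    [0,0,0],
    [0,0,0]
  ],
  "twist": [0,0,0,0,0,0,0,0],
  "fingers": [0.1,0.2,0.3,0.4,0.6,1,1,1],
  "newtons": 40
}}

```text
clock: 3.97
eef_pos: [0.54, 0.3219, 0.1356]
eef_rot: [3.098, 0.522, -0.0]
ft_force: [-0.2, -0.1, -0.3]
grip_width: 0.0403
grip_force: 0.0
```

{"name": "send_rows", "arguments": {
  "xyz": [
    [0,0,0],
    [0,0,0],
    [0,0,0],
    [0,0,0]
  ],
  "twist": [0,0,0,0],
  "fingers": [1,1,1,1]
}}

```text
clock: 4.3
eef_pos: [0.5401, 0.3219, 0.1356]
eef_rot: [-3.098, -0.522, 0.0]
ft_force: [-0.4, -0.4, 0.4]
grip_width: 0.0299
grip_force: 39.8
```

{"name": "send_rows", "arguments": {
  "xyz": [
    [0,0,-0.05],
    [0,0,-0.15],
    [0,0,-0.3],
    [0,0,-0.45],
    [0,0,-0.5],
    [0,0,-0.5],
    [0,0,-0.5],
    [0,0,-0.5]
  ],
  "twist": [0,0,0,0,0,0,0,0],
  "fingers": [1,1,1,1,1,1,1,1]
}}

```text
clock: 4.97
eef_pos: [0.5391, 0.3213, 0.2336]
eef_rot: [3.097, 0.522, -0.004]
ft_force: [-1.1, -0.2, -3.4]
grip_width: 0.0296
grip_force: 39.8
```

Run:
```python
from h import *
s=grab('side','s2.png')
o=cv2.resize(s['color'][170:340,150:290,::-1],None,fx=3.5,fy=3.5,interpolation=cv2.INTER_CUBIC)
cv2.imwrite('pics/c4.png',cv2.convertScaleAbs(o,alpha=1.3))
R=np.array([[np.cos(-.061),-np.sin(-.061)],[np.sin(-.061),np.cos(-.061)]])
t=np.array([.5645,.0563])+R@np.array([0,-.086]); print(t)
print(rel((*t,.235),-.061), env.state()['ft_force'])
```

```text
[ 0.55925725 -0.02954005]
(array([-0.4787,  1.6905, -0.0053]), np.float64(0.377), array([0.5389, 0.3213, 0.2334]), np.float64(0.3338)) [ 0.040692   -0.120555   -4.13621006]
```

View pics/c4.png

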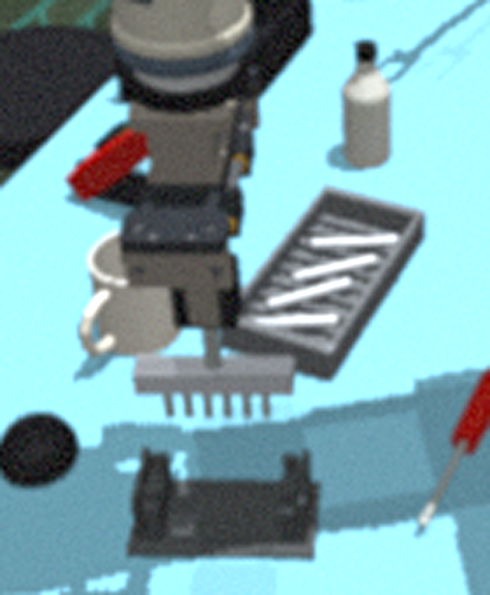

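The rake is out of the cradle, with its tine tips at crop row ≈413 and columns 168 to 268. I'll get the tip height and x offset from this.

Run:
```python
from h import *
s=camera('side');st=env.state();P=st['eef_pos'];y=.334
ex=np.array([np.cos(y),np.sin(y),0]);n=np.array([-np.sin(y),np.cos(y),0])
for X,Y in((168,413),(268,413),(135,360),(294,360)):
    o,d=ray(s,150+X/3.5-.4,170+Y/3.5-.4); off=.01 if Y<400 else .002
    p=o+d*((P+n*off-o)@n)/(d@n); print((p-P)@ex,p[2]-P[2],p[2])
```

```text
0.03650773745703683 -0.12028554646277087 0.1131426833639334
-0.03558032687827123 -0.11939979745292548 0.1140284323737788
0.052729962125870826 -0.06107246855981116 0.17235576126689311
-0.05732140289787569 -0.05984838450478033 0.17357984532192394
```

The tips are about 120 mm below the TCP, so the grip sits only about 2 mm above the block's centre. Grasping higher will keep the fingertips well clear of the fork's upturned tips. The rake is still right over the cradle, so I'll set it back and regrip 9 mm higher.

{"name": "send_rows", "arguments": {
  "xyz": [
    [0,0,0.15],
    [0,0,0.3],
    [0,0,0.4],
    [0,0,0.44],
    [0,0,0.47],
    [0,0,0.495],
    [0,0,0.495],
    [0,0,0.495]
  ],
  "twist": [0,0,0,0,0,0,0,0],
  "fingers": [1,1,1,1,1,1,1,1]
}}

```text
clock: 5.73
eef_pos: [0.5435, 0.3239, 0.1393]
eef_rot: [-3.095, -0.521, -0.012]
ft_force: [5.0, 2.4, 8.9]
grip_width: 0.0294
grip_force: 40.0
```

{"name": "send_rows", "arguments": {
  "xyz": [
    [0,0,-0.05],
    [0.01,0,-0.05],
    [0.01,0,-0.05],
    [0.01,0,-0.03],
    [0.01,0,0.0],
    [0.01,0,0.0],
    [0.01,0,0.0]
  ],
  "twist": [0,0,0,0,0,0,0],
  "fingers": [1,1,1,1,1,1,1]
}}

```text
clock: 6.32
eef_pos: [0.5436, 0.3237, 0.1386]
eef_rot: [-3.096, -0.521, -0.007]
ft_force: [-0.5, 0.7, 15.2]
grip_width: 0.0299
grip_force: 40.0
```

{"name": "send_rows", "arguments": {
  "xyz": [
    [0,0,-0.01],
    [0,0,-0.01],
    [0,0,-0.02],
    [0,0,-0.04],
    [0,0,-0.05],
    [0,0,-0.05],
    [0,0,-0.05],
    [0,0,-0.05]
  ],
  "twist": [0,0,0,0,0,0,0,0],
  "fingers": [0.1,0.1,0.1,0.1,0.1,0.1,0.1,0.1]
}}

```text
clock: 6.98
eef_pos: [0.5419, 0.3225, 0.1465]
eef_rot: [3.098, 0.522, -0.0]
ft_force: [-0.4, 0.6, 1.0]
grip_width: 0.0414
grip_force: 0.0
```

Run:
```python
from h import *
s=grab('side','s3.png')
o=cv2.resize(s['color'][220:340,160:270,::-1],None,fx=4,fy=4,interpolation=cv2.INTER_CUBIC)
cv2.imwrite('pics/c5.png',cv2.convertScaleAbs(o,alpha=1.3))
print(rel((.5405,.322,.1445),.335),env.state()['grip_width'])
```

```text
(array([-0.0071,  0.0002,  0.0097]), np.float64(-0.0012), array([0.5418, 0.3225, 0.1464]), np.float64(0.3337)) 0.04112016377185437
```

View pics/c5.png

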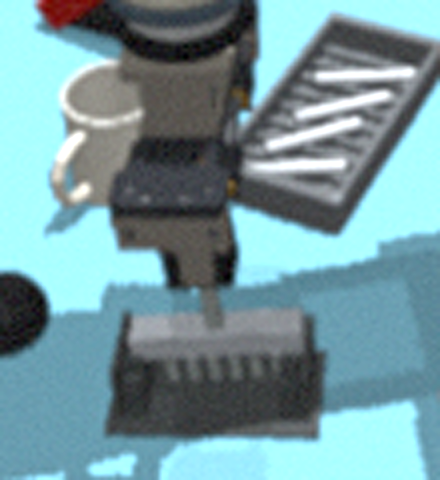

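The rake sits level in the cradle, with the bar ends at crop (130,335) and (310,335). The fingers now sit higher on the block, so I'll close and lift slowly.

{"name": "send_rows", "arguments": {
  "xyz": [
    [0,0,0],
    [0,0,0],
    [0,0,0],
    [0,0,0],
    [0,0,0],
    [0,0,0],
    [0,0,0]
  ],
  "twist": [0,0,0,0,0,0,0],
  "fingers": [0.4,1,1,1,1,1,1],
  "newtons": 50
}}

```text
clock: 7.62
eef_pos: [0.5418, 0.3227, 0.1465]
eef_rot: [-3.098, -0.522, 0.0]
ft_force: [-0.6, 1.9, -1.2]
grip_width: 0.0296
grip_force: 50.0
```

{"name": "send_rows", "arguments": {
  "xyz": [
    [0,0,-0.05],
    [0,0,-0.15],
    [0,0,-0.3],
    [0,0,-0.45],
    [0,0,-0.5],
    [0,0,-0.5],
    [0,0,-0.5],
    [0,0,-0.5]
  ],
  "twist": [0,0,0,0,0,0,0,0],
  "fingers": [1,1,1,1,1,1,1,1]
}}

```text
clock: 8.28
eef_pos: [0.5409, 0.3219, 0.2446]
eef_rot: [3.097, 0.522, -0.004]
ft_force: [-1.2, -0.4, -3.1]
grip_width: 0.0295
grip_force: 50.0
```

Run:
```python
from h import *
print(rel((.5593,-.0295,.235),-.061))
```

```text
(array([-0.4886,  1.6899,  0.0509]), np.float64(0.377), array([0.5409, 0.3219, 0.2446]), np.float64(0.3337))
```

{"name": "send_rows", "arguments": {
  "xyz": [
    [-0.25,0.85,0],
    [-0.25,0.85,0],
    [-0.25,0.85,0],
    [-0.25,0.85,0],
    [-0.25,0.85,0],
    [-0.25,0.85,0],
    [-0.25,0.85,0]
  ],
  "twist": [0.1,0.2,0.3,0.377,0.377,0.377,0.377],
  "fingers": [1,1,1,1,1,1,1]
}}

```text
clock: 8.87
eef_pos: [0.5498, 0.1451, 0.2452]
eef_rot: [3.14, -0.097, -0.004]
ft_force: [0.4, 0.4, -2.9]
grip_width: 0.0299
grip_force: 50.0
```

Run:
```python
from h import *
print(rel((.5593,-.0295,.2),-.061))
```

```text
(array([0.102 , 0.8683, 0.226 ]), np.float64(-0.001), array([0.5498, 0.1451, 0.2452]), np.float64(-0.062))
```

{"name": "send_rows", "arguments": {
  "xyz": [
    [0.1,0.87,0.05],
    [0.1,0.87,0.05],
    [0.1,0.87,0.05],
    [0.1,0.87,0.1],
    [0.1,0.87,0.15],
    [0.1,0.87,0.226],
    [0.1,0.87,0.226],
    [0.1,0.87,0.226]
  ],
  "twist": [0,0,0,0,0,0,0,0],
  "fingers": [1,1,1,1,1,1,1,1]
}}

```text
clock: 9.53
eef_pos: [0.5592, -0.0281, 0.2002]
eef_rot: [-3.14, 0.094, 0.004]
ft_force: [0.4, 0.8, -2.9]
grip_width: 0.0296
grip_force: 50.0
```

Run:
```python
from h import *
st=env.state();print(st['eef_pos'],st['ft_force'])
s=grab('side','s4.png');t=grab('top','t4.png')
o=np.zeros((600,800,3),np.uint8)
a=cv2.resize(s['color'][200:290,200:300,::-1],None,fx=4.5,fy=4.5,interpolation=cv2.INTER_CUBIC);o[:a.shape[0],:450]=a
b=cv2.resize(t['color'][150:230,180:265,::-1],None,fx=4,fy=4,interpolation=cv2.INTER_CUBIC);o[:320,455:795]=b
cv2.imwrite('pics/c6.png',cv2.convertScaleAbs(o,alpha=1.3))
```

```text
[ 0.55919108 -0.02807958  0.20023687] [ 0.44087204  0.79157004 -2.87682529]
```

View pics/c6.png

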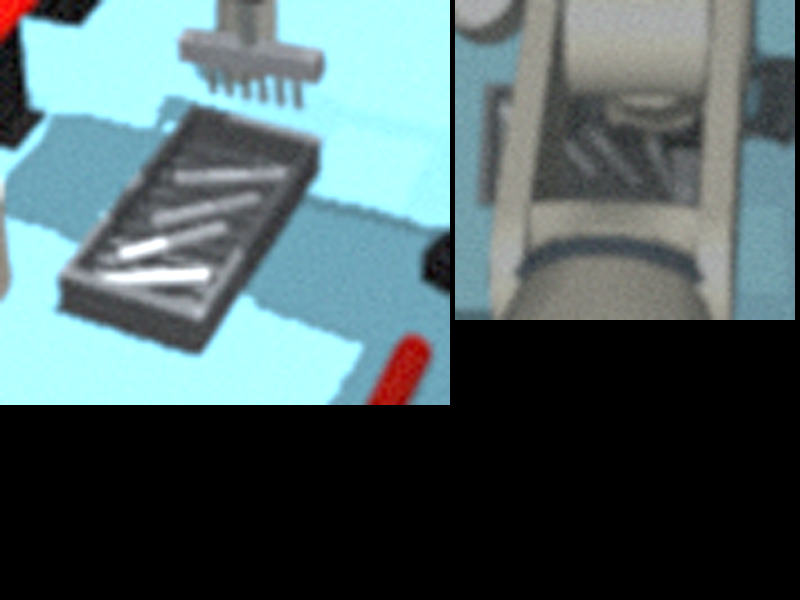

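Run:
```python
from h import *
s=camera('side');st=env.state();P=st['eef_pos'];y=-.061
ex=np.array([np.cos(y),np.sin(y),0]);n=np.array([-np.sin(y),np.cos(y),0])
for X,Y in((213,92),(300,107)):
    o,d=ray(s,200+X/4.5-.4,200+Y/4.5-.4)
    p=o+d*((P+n*.002-o)@n)/(d@n); print((p-P)@ex,p[2]-P[2],p[2])
for yt in(-.088,):
  print(rel((.5645-np.sin(y)*yt,.0563+np.cos(y)*yt,.17),y))
```

```text
0.025079120047229713 -0.1323611234490138 0.06966554432235761
-0.04563192840750825 -0.12545345777199507 0.07657320999937633
(array([-0.0052,  0.0174,  0.1601]), np.float64(0.0017), array([ 0.5603, -0.0281,  0.202 ]), np.float64(-0.0592))
```

Run:
```python
from h import *
s=camera('side');st=env.state();P=st['eef_pos'];y=-.06
ex=np.array([np.cos(y),np.sin(y),0]);n=np.array([-np.sin(y),np.cos(y),0])
f=lambda p:((proj(s,p)-200+.4)*4.5).round(0)
for a in(.036,-.036):print('tip',f(P+a*ex-[0,0,.1285]))
for a in(.056,-.056):print('bar top front',f(P+a*ex+.01*n-[0,0,.0785]),'bot',f(P+a*ex+.01*n-[0,0,.0985]))
for a in(.056,-.056):print('bar top rear',f(P+a*ex-.01*n-[0,0,.0785]))
print('grip z',Ro.from_rotvec(st['eef_rot']).as_matrix()[:,2])
```

```text
tip [201.  83.]
tip [289. 105.]
bar top front [169.  29.] bot [170.  51.]
bar top front [309.  63.] bot [309.  86.]
bar top rear [181.  15.]
bar top rear [320.  49.]
grip z [ 1.23136754e-03  6.30967188e-05 -9.99999240e-01]
```

The bar and tines appear about 12 px to the right of where they should be, and with less slope. So the rake has rotated about 0.08 rad about the pad axis. I'll level it by pressing the tines lightly on open table between tray and cradle, with a soft grip.

{"name": "send_rows", "arguments": {
  "xyz": [
    [0,0,-0.1],
    [0,-0.1,-0.1],
    [0,-0.25,-0.1],
    [0,-0.42,-0.1],
    [0,-0.59,-0.1],
    [0,-0.76,-0.1],
    [0,-0.9,-0.1],
    [0,-1,-0.1]
  ],
  "twist": [0,0,0,0,0,0,0,0],
  "fingers": [1,1,1,1,1,1,1,1],
  "newtons": 60
}}

```text
clock: 10.4
eef_pos: [0.572, 0.1737, 0.2223]
eef_rot: [-3.139, 0.093, -0.002]
ft_force: [-0.5, 0.2, -3.9]
grip_width: 0.0296
grip_force: 60.0
```

{"name": "send_rows", "arguments": {
  "xyz": [
    [-0.05,-0.1,0],
    [-0.05,-0.2,0],
    [-0.05,-0.25,0],
    [-0.05,-0.25,0.1],
    [-0.05,-0.25,0.2],
    [-0.05,-0.25,0.3],
    [-0.05,-0.25,0.35],
    [-0.05,-0.25,0.38]
  ],
  "twist": [0,0,0,0,0,0,0,0],
  "fingers": [1,1,1,1,1,1,1,1]
}}

```text
clock: 11.07
eef_pos: [0.5645, 0.2206, 0.1443]
eef_rot: [3.139, -0.095, -0.002]
ft_force: [0.2, 0.1, -2.3]
grip_width: 0.0297
grip_force: 60.0
```

{"name": "send_rows", "arguments": {
  "xyz": [
    [0,0,0.02],
    [0,0,0.04],
    [0,0,0.05],
    [0,0,0.06],
    [0,0,0.065],
    [0,0,0.065]
  ],
  "twist": [0,0,0,0,0,0],
  "fingers": [1,1,1,1,1,1]
}}

```text
clock: 11.57
eef_pos: [0.5657, 0.221, 0.1342]
eef_rot: [-3.139, 0.096, -0.003]
ft_force: [-2.0, -0.7, 8.1]
grip_width: 0.0293
grip_force: 60.0
```

{"name": "send_rows", "arguments": {
  "xyz": [
    [0,0,0],
    [0,0,0],
    [0,0,0.01],
    [0,0,0.02],
    [0,0,0.02],
    [0,0,0.02]
  ],
  "twist": [0,0,0,0,0,0],
  "fingers": [1,1,1,1,1,1],
  "newtons": 12
}}

```text
clock: 12.07
eef_pos: [0.5664, 0.2213, 0.1313]
eef_rot: [-3.139, 0.096, -0.005]
ft_force: [-4.7, -1.4, 14.2]
grip_width: 0.0299
grip_force: 12.0
```

{"name": "send_rows", "arguments": {
  "xyz": [
    [0,0,0],
    [0,0,0],
    [0,0,0],
    [0,0,0],
    [0,0,0]
  ],
  "twist": [0,0,0,0,0],
  "fingers": [1,1,1,1,1],
  "newtons": 60
}}

```text
clock: 12.48
eef_pos: [0.5664, 0.2213, 0.1313]
eef_rot: [-3.139, 0.096, -0.005]
ft_force: [-3.2, -1.5, 14.1]
grip_width: 0.0294
grip_force: 60.0
```

```bash
cat > chk.py <<'E'
from h import *
import sys
s=grab('side',sys.argv[1]);st=env.state();P=st['eef_pos'];R=Ro.from_rotvec(st['eef_rot']).as_matrix();y=np.arctan2(R[1,0],R[0,0])
ex=np.array([np.cos(y),np.sin(y),0]);n=np.array([-np.sin(y),np.cos(y),0])
x0,y0,k=[int(a) for a in sys.argv[2:5]]
f=lambda p:((proj(s,p)-[x0,y0]+.4)*k)
o=cv2.resize(s['color'][y0:y0+130,x0:x0+150,::-1],None,fx=k,fy=k,interpolation=cv2.INTER_CUBIC)
o=cv2.convertScaleAbs(o,alpha=1.3)
h=float(sys.argv[5])
for z,w in((-h,.036),(-h+.03,.056)):
  for a in(w,-w): cv2.circle(o,tuple(int(v) for v in f(P+a*ex+(0.01 if w>.05 else .002)*n+[0,0,z])),2,(0,0,255),-1); print(f(P+a*ex+(0.01 if w>.05 else .002)*n+[0,0,z]).round())
cv2.imwrite('pics/z'+sys.argv[1],o); print(P,st['ft_force'])
E
python3 chk.py s5.png 170 190 4 0.13
```

```text
[164. 381.]
[251. 411.]
[132. 351.]
[270. 397.]
[0.56641826 0.22125762 0.13128332] [-4.18528642 -3.00497256 15.21493394]
```

View pics/zs5.png

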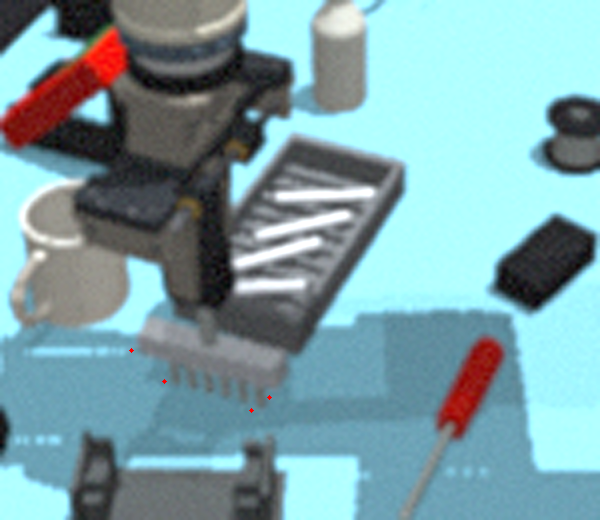

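Run:
```python
from h import *
s=camera('side');st=env.state();P=st['eef_pos']
R=Ro.from_rotvec(st['eef_rot']).as_matrix();print(R[:,2],np.arctan2(R[1,0],R[0,0]))
y=np.arctan2(R[1,0],R[0,0]);M=np.array([[np.cos(y),np.sin(y)],[-np.sin(y),np.cos(y)]])
for z in(0,.004):
 A=[onplane(s,170+X/4-.4,190+Y/4-.4,z)[:2] for X,Y in((175,386),(263,406))]
 d=A[0]-A[1];print(z,[M@(a-P[:2]) for a in A],np.linalg.norm(d),np.arctan2(d[1],d[0])-y)
```

```text
[ 0.00352354  0.00124002 -0.99999302] -0.06106341932516015
0 [array([0.02713647, 0.00179506]), array([-0.04097519, -0.00652408])] 0.06861782773944398 0.12153766980557085
0.004 [array([0.02495988, 0.00505344]), array([-0.04281735, -0.00322485])] 0.06828090990576204 0.12153766980557212
```

```bash
cat > tilt.py <<'E'
from h import *
def tilt(s,pts,offs):
    st=env.state();P=st['eef_pos'];R=Ro.from_rotvec(st['eef_rot']).as_matrix();y=np.arctan2(R[1,0],R[0,0])
    ex=np.array([np.cos(y),np.sin(y),0]);n=np.array([-np.sin(y),np.cos(y),0]);q=[]
    for (u,v),f in zip(pts,offs):
        o,d=ray(s,u,v);p=o+d*((P+n*f-o)@n)/(d@n);q.append(((p-P)@ex,p[2]-P[2]))
    q=np.array(q);return q
E
python3 - <<'E'
from tilt import *
s=camera('side')
g=lambda X,Y:(170+X/4-.4,190+Y/4-.4)
q=tilt(s,[g(175,385),g(263,406),g(140,349),g(283,384),g(207,308)],[.002,.002,.01,.01,.006]);print(q.round(4),np.linalg.norm(q[0]-q[1]),np.linalg.norm(q[2]-q[3]))
print((q[0]-q[1]),(q[2]-q[3]))
# bar light-grey mask
hsv=cv2.cvtColor(s['color'],cv2.COLOR_RGB2HSV);x0,y0=195,262
sub=s['color'][262:300,200:248].astype(int)
print(sub[6:34:3,::3].sum(2)//3)
E
```

```text
[[ 0.0269 -0.13  ]
 [-0.0457 -0.121 ]
 [ 0.0486 -0.0951]
 [-0.0669 -0.0829]
 [-0.0079 -0.0379]] 0.07321286806384561 0.11612013729842985
[ 0.07265362 -0.00903192] [ 0.1154715  -0.01225641]
[[186 191 162 115 109  55  61  82  51  56  53  60  60  68  82  74]
 [189 190 146 132 114 115  98  84  60  55  54  51  54  57  57  43]
 [114 121 109 129 115 114 116  84  98 109  73  56  51  53  54  49]
 [144 116  93  92  89  95 100 104 113 117 114 113 109  94  62  74]
 [119 117 114 105  90  88  94  90  96  98 102 114 115 103 104 116]
 [117 118 109  98  95  92  81  84  94  90  90  92  93  81  96 118]
 [115 116 118 113 102  99  84  88  94  85  75  97  92  94 105 121]
 [116 116 118 115 100 102 100  99 101  93  82  91  88 103 104 116]
 [118 117 119  97 104 102  98  98 101 100  99 100  95 100 100 102]
 [116 111 116  98 101  97  98 102 101  99 102  98  99  99 109 100]]
```

The slopes point to a tilt of roughly 0.06–0.1 rad that tine friction holds in place. The rake can stand on its six tines. I'll take off the pressure, slacken the fingers to about 33 mm so it drops level but can't topple, then regrip.

{"name": "send_rows", "arguments": {
  "xyz": [
    [0,0,-0.01],
    [0,0,-0.02],
    [0,0,-0.02],
    [0,0,-0.02],
    [0,0,-0.02],
    [0,0,-0.02],
    [0,0,-0.02],
    [0,0,-0.02]
  ],
  "twist": [0,0,0,0,0,0,0,0],
  "fingers": [1,1,1,0.28,0.28,0.28,0.28,0.28],
  "newtons": 20
}}

```text
clock: 13.3
eef_pos: [0.5651, 0.2208, 0.1324]
eef_rot: [-3.14, 0.096, -0.0]
ft_force: [-0.0, 0.4, -0.7]
grip_width: 0.0331
grip_force: 0.0
```

Run:
```python
from h import *
s=grab('side','s6.png');print({k:env.state()[k] for k in('eef_pos','ft_force','grip_width','grip_force')})
a=cv2.imread('pics/s5.png').astype(int).sum(2)//3;b=cv2.imread('pics/s6.png').astype(int).sum(2)//3
print(b[268:296:3,200:248:3]); d=abs(a-b)>20; ys,xs=np.where(d[255:300,195:255]);print(len(xs))
```

```text
{'eef_pos': array([0.5650096 , 0.22083161, 0.13234506]), 'ft_force': array([ 0.05426506, -0.9902083 , -0.0897229 ]), 'grip_width': 0.032998635987621115, 'grip_force': 0.0}
[[186 190 162 111 113  56  56  56  50  20  53  60  62  69  80  72]
 [190 188 149 135 112 113 101  75  82  54  52  53  56  52  55  50]
 [115 121 102 116 114 113 114 108  78  95  74  55  52  51  55  48]
 [142 115 104  93  98  99 104 111  91 116 116 113 100  73  59  76]
 [115 115 116 117  98  91  93  91  93 107 116 118 120 112 114 120]
 [116 115 119 102 100  84  75  87  91  95  92  94 101 116  84 116]
 [115 114 114 111 102  95  83  94  94  77  86  92  93  93  92 118]
 [114 118 117 114  99 102 103 102 100  81  87  92  79  93 102 114]
 [114 112 120 101 100 101 102 101 103 106 100 100  87 100  98 102]
 [120 112 115 103  99  98 100 101 102 102  97 100  99 101 103 101]]
144
```

Run:
```python
from h import *
s=camera('side');im=s['color'].astype(int)
sat=(im.max(2)-im.min(2)); m=((sat<30)&(im.sum(2)>180)).astype(np.uint8)
sub=m[262:296,198:252]
for r in sub: print(''.join('#' if v else '.' for v in r))
```

```text
####...........#####..............####################
####...........##.###.............###################.
####............#..#...............######...#######...
###...............................################.#..
##.............#.................#################...#
#................................#.##############.....
................#.......##.............#########....#.
...........##...###....#####............##.#####...#..
..........########.###.######..............####.......
.........############.#######...............#.........
.........####################.....................#...
........#######################.......................
........######################.####...................
........##########################.###..........#.....
........############################.####.............
........###############################..###..........
..........#####################################.......
.............###############################..........
..............###############################.........
...............##############################.........
...............###.##########################.........
...............###.###########################........
...............###.###..#####################.........
...............###.###..##..#################.........
....................##..##..###.#############.........
.....................#..##..##..############..........
........................##..###.###.########..........
............................###.###..##...#...........
.............................#..###..##...............
.................................#...##...............
.....................................##...............
......................................................
......................................................
......................................................
```

Run:
```python
from h import *
s=camera('side');st=env.state();P=st['eef_pos'];y=-.061;M=np.array([[np.cos(y),np.sin(y)],[-np.sin(y),np.cos(y)]])
A=[onplane(s,x,v,0)[:2] for x,v in((214,285.7),(235.5,292.7))]
print([M@(a-P[:2]) for a in A], M@(sum(A)/2-P[:2]))
B=[onplane(s,x,v,.05)[:2] for x,v in((206,274),(245.5,284.))]
print([M@(a-P[:2]) for a in B])
```

```text
[array([0.02756644, 0.00022526]), array([-0.04271852, -0.00070787])] [-0.00757604 -0.0002413 ]
[array([0.04385804, 0.01089045]), array([-0.07670289,  0.00091349])]
```

The tines now read level: their slope is 0.33 against 0.345 expected, with a span of 70 mm. The rake's centre is 7.6 mm towards -x of the TCP. I'll recentre, go down 4 mm and regrip at 60 N.

{"name": "send_rows", "arguments": {
  "xyz": [
    [-0.02,0,0.01],
    [-0.038,0,0.02],
    [-0.038,0,0.02],
    [-0.038,0,0.02],
    [-0.038,0,0.02],
    [-0.038,0,0.02],
    [-0.038,0,0.02],
    [-0.038,0,0.02]
  ],
  "twist": [0,0,0,0,0,0,0,0],
  "fingers": [0.28,0.28,0.28,0.28,1,1,1,1],
  "newtons": 60
}}

```text
clock: 14.12
eef_pos: [0.5573, 0.2213, 0.1284]
eef_rot: [3.14, -0.096, -0.0]
ft_force: [-0.7, 0.7, -0.3]
grip_width: 0.0296
grip_force: 60.0
```

{"name": "send_rows", "arguments": {
  "xyz": [
    [0,0,-0.02],
    [0,0,-0.06],
    [0,0,-0.12],
    [0,0,-0.2],
    [0,0,-0.28],
    [0,0,-0.34],
    [0,0,-0.34],
    [0,0,-0.34]
  ],
  "twist": [0,0,0,0,0,0,0,0],
  "fingers": [1,1,1,1,1,1,1,1]
}}

```text
clock: 14.78
eef_pos: [0.5579, 0.2214, 0.1974]
eef_rot: [-3.139, 0.096, -0.003]
ft_force: [0.4, 0.5, -3.7]
grip_width: 0.0295
grip_force: 60.0
```

Run:
```python
from tilt import *
s=camera('side');im=s['color'].astype(int)
P=env.state()['eef_pos'];u=proj(s,P-[0,0,.128]).astype(int);x0,y0=u[0]-32,u[1]-28
sat=(im.max(2)-im.min(2)); m=((sat<30)&(im.sum(2)>180))
print(x0,y0,P)
for r in m[y0:y0+40,x0:x0+64]: print(''.join('#' if v else '.' for v in r))
for yt in(-.088,):
  y=-.061;print(rel((.5645-np.sin(y)*yt,.0563+np.cos(y)*yt,.2),y))
```

```text
191 243 [0.55729464 0.2211906  0.19640552]
#########.............#######.............######################
#########.............#.######..........########################
#########.............#....###.........#########################
##########...............#...#.........#########################
##########..................#..........#########################
##########...........................###########################
##########....................#.....############################
##########....................####..############################
##########....................####..############################
##########.....####..........###################################
##########.....########.....####################################
##########....############.#####################################
##########...######################################.############
###########..###################################################
###########..###################################################
###########...#################################################.
###########...###
[... 954 characters left out ...]
...
.......................................#######..................
..........................................###......#...#........
.............................................###................
................................................###...#.........
...................................................###..........
................................................................
................................................................
................................................................
................................................................
(array([ 0.0864,  1.2607, -0.0181]), np.float64(-0.0001), array([0.5573, 0.2212, 0.1964]), np.float64(-0.0611))
```

{"name": "send_rows", "arguments": {
  "xyz": [
    [0.02,0.06,0],
    [0.04,0.18,0],
    [0.06,0.34,0],
    [0.08,0.5,0],
    [0.08,0.66,0],
    [0.086,0.82,0],
    [0.086,0.94,0],
    [0.086,1,0]
  ],
  "twist": [0,0,0,0,0,0,0,0],
  "fingers": [1,1,1,1,1,1,1,1]
}}

```text
clock: 15.5
eef_pos: [0.5613, 0.0173, 0.1953]
eef_rot: [3.139, -0.099, -0.003]
ft_force: [-0.6, -0.2, -2.6]
grip_width: 0.0294
grip_force: 60.0
```

{"name": "send_rows", "arguments": {
  "xyz": [
    [0,0.08,0],
    [0,0.16,0],
    [0,0.22,0],
    [0,0.26,0],
    [0,0.26,0],
    [0,0.26,0]
  ],
  "twist": [0,0,0,0,0,0],
  "fingers": [1,1,1,1,1,1]
}}

```text
clock: 16.0
eef_pos: [0.5592, -0.0312, 0.1962]
eef_rot: [-3.14, 0.097, 0.0]
ft_force: [0.2, -0.9, -3.0]
grip_width: 0.0298
grip_force: 60.0
```

Run:
```python
from tilt import *
y=-.061;yt=-.088;print(rel((.5645-np.sin(y)*yt,.0563+np.cos(y)*yt,.1462),y))
s=camera('side');im=s['color'].astype(int)
P=env.state()['eef_pos'];u=proj(s,P-[0,0,.128]);print(u);u=u.astype(int);x0,y0=u[0]-32,u[1]-20
sat=(im.max(2)-im.min(2)); m=((sat<30)&(im.sum(2)>150))
print(x0,y0,P)
for r in m[y0:y0+40,x0:x0+64]: print(''.join('#' if v else '.' for v in r))
```

```text
(array([0.    , 0.0017, 0.2499]), np.float64(-0.0007), array([ 0.5592, -0.0312,  0.1962]), np.float64(-0.0618))
[254.55802672 221.43559539]
222 201 [ 0.5591953  -0.03083356  0.19622451]
..........................#############.........................
..........................#############.........................
..........................#############.........................
..........................#############.........................
...................###....#############.........................
..................#####################.........................
..................#####################.........................
..................#####################.........................
..................######################........................
..................########################......................
..................#############################.................
......................###########################...............
.......................##########################...............
.......................##.#######################...............
....
[... 985 characters left out ...]
.###...###.######################.................
..............###..##############################...............
..............###################################...............
.............###..###############################...............
............###..##############################.#...............
...........###.##########################.#####.#...............
..........###...###############################.#...............
.........#####################################..#...............
.........##..################################..#................
........####.################################..#................
.......####.################################..#.................
```

The tine tips are centred where predicted (mean (254.8, 220.5), predicted (254.6, 221.4)). I'll lower them into the free strip.

{"name": "send_rows", "arguments": {
  "xyz": [
    [0,0,0.05],
    [0,0,0.1],
    [0,0,0.15],
    [0,0,0.19],
    [0,0,0.22],
    [0,0,0.235],
    [0,0,0.25],
    [0,0,0.25]
  ],
  "twist": [0,0,0,0,0,0,0,0],
  "fingers": [1,1,1,1,1,1,1,1]
}}

```text
clock: 16.72
eef_pos: [0.559, -0.0313, 0.1458]
eef_rot: [-3.14, 0.096, 0.001]
ft_force: [0.4, 0.9, -3.0]
grip_width: 0.0295
grip_force: 60.0
```

{"name": "send_rows", "arguments": {
  "xyz": [
    [0,-0.03,0],
    [0,-0.06,0],
    [0,-0.09,0],
    [0,-0.12,0],
    [0,-0.15,0],
    [0,-0.18,0],
    [0,-0.21,0],
    [0,-0.24,0]
  ],
  "twist": [0,0,0,0,0,0,0,0],
  "fingers": [1,1,1,1,1,1,1,1]
}}

```text
clock: 17.38
eef_pos: [0.5622, 0.0173, 0.1464]
eef_rot: [3.14, -0.096, 0.0]
ft_force: [-0.7, -0.8, -2.2]
grip_width: 0.0299
grip_force: 60.0
```

{"name": "send_rows", "arguments": {
  "xyz": [
    [0,-0.03,0],
    [0,-0.06,0],
    [0,-0.09,0],
    [0,-0.12,0],
    [0,-0.15,0],
    [0,-0.18,0],
    [0,-0.21,0],
    [0,-0.24,0]
  ],
  "twist": [0,0,0,0,0,0,0,0],
  "fingers": [1,1,1,1,1,1,1,1]
}}

```text
clock: 18.05
eef_pos: [0.5651, 0.0651, 0.1464]
eef_rot: [-3.14, 0.096, 0.0]
ft_force: [0.3, -0.9, -3.6]
grip_width: 0.0296
grip_force: 60.0
```

```bash
cat > rods.py <<'E'
from h import *
import sys
s=grab('side',sys.argv[1]);im=s['color'].astype(int)
C=np.array([.5645,.0563]);y=-.061;M=np.array([[np.cos(y),-np.sin(y)],[np.sin(y),np.cos(y)]])
# rectify tray top plane z=.02: 1 px = 2 mm, rows: y +96..-96, cols: x -48..48
u=lambda x,yy,z:proj(s,[*(C+M@np.array([x,yy])),z])
W=[];mp=np.zeros((98,50,2),np.float32)
for i,yy in enumerate(np.arange(.097,-.098,-.002)):
    for j,x in enumerate(np.arange(-.049,.05,.002)): mp[i,j]=u(x,yy,float(sys.argv[2]))
g=cv2.remap(s['color'],mp,None,cv2.INTER_LINEAR).astype(int).sum(2)//3
th=int(sys.argv[3])
for i,r in enumerate(g): print('%4d'%(97-2*i),''.join('#' if v>th else ('+' if v>th-40 else '.') for v in r))
E
python3 rods.py s8.png .016 150
```

```text
97 ..................................................
  95 ..................................................
  93 ..................................................
  91 ..................................................
  89 ..................................................
  87 ....+++...........................................
  85 ...++++++++++++...................................
  83 ...+++++++++++++..................................
  81 ...+++++++....+...................................
  79 ....++++..........................................
  77 .....++...........................................
  75 ..................................++++............
  73 ................................+++++++...........
  71 ..............................+++++++.............
  69 ............................+++++++...............
  67 ..........................++++++++................
  65 .......................+++++++++..................
  63 ......................++++++++....................
  61 .....................+++++++......................
  59 .................++++++++++......
[... 3685 characters left out ...]
............................
 -75 ..................................................
 -77 .....+............................................
 -79 ....+++...........................................
 -81 ....+++...........................................
 -83 .....+............................................
 -85 .....+............................................
 -87 ..................................................
 -89 ..................................................
 -91 ....+.............................................
 -93 ..................................................
 -95 ..................................................
 -97 ..................................................
```

{"name": "send_rows", "arguments": {
  "xyz": [
    [0,-0.025,0],
    [0,-0.05,0],
    [0,-0.075,0],
    [0,-0.1,0],
    [0,-0.125,0],
    [0,-0.15,0],
    [0,-0.175,0],
    [0,-0.2,0]
  ],
  "twist": [0,0,0,0,0,0,0,0],
  "fingers": [1,1,1,1,1,1,1,1]
}}

```text
clock: 18.77
eef_pos: [0.5675, 0.1049, 0.1464]
eef_rot: [3.14, -0.096, 0.0]
ft_force: [-0.1, -0.6, -2.4]
grip_width: 0.0293
grip_force: 60.0
```

{"name": "send_rows", "arguments": {
  "xyz": [
    [0,-0.02,0],
    [0,-0.04,0],
    [0,-0.06,0],
    [0,-0.08,0],
    [0,-0.1,0],
    [0,-0.1,0]
  ],
  "twist": [0,0,0,0,0,0],
  "fingers": [1,1,1,1,1,1]
}}

```text
clock: 19.27
eef_pos: [0.5689, 0.1251, 0.1464]
eef_rot: [-3.14, 0.095, -0.0]
ft_force: [-0.3, 0.5, -2.6]
grip_width: 0.0295
grip_force: 60.0
```

```bash
python3 rods.py s9.png .016 140
```

```text
97 ..................................................
  95 ..................................................
  93 ..................................................
  91 ..................................................
  89 ..................................................
  87 ..................................................
  85 ..................................................
  83 ..................................................
  81 ..................................................
  79 ..................................................
  77 ..................................................
  75 .........+++++++++++++++++++++++++++++++..++......
  73 .........++++++++++++++++++++++++++++++++++++++...
  71 .........++++++++++++++++++++++++++++++++++++++...
  69 .........++++++++++++++++++++++++++++++++++++++...
  67 ..........+++++++++++++++++++++++++++++++++++++...
  65 ..................................................
  63 ..................................................
  61 ..................................................
  59 .................................
[... 3685 characters left out ...]
............................
 -75 ....++++..........................................
 -77 ....+++++...++++..+++....++++++++.++......++......
 -79 ....+++++++++++++++++++++++++++++++++++++++++++...
 -81 ....+++++++++++++++++++++++++++++++++++++++++++...
 -83 ....+++++++..++++++++++...++++++++++++...++++++...
 -85 ....+++............++.............................
 -87 ....+++...........................................
 -89 ....++............................................
 -91 ....++............................................
 -93 ....++............................................
 -95 ....++............................................
 -97 ....++............................................
```

{"name": "send_rows", "arguments": {
  "xyz": [
    [0,-0.02,0],
    [0,-0.04,0],
    [0,-0.06,0],
    [0,-0.08,0],
    [0,-0.085,0],
    [0,-0.085,0],
    [0,-0.06,0],
    [0,-0.06,0]
  ],
  "twist": [0,0,0,0,0,0,0,0],
  "fingers": [1,1,1,1,1,1,1,1]
}}

```text
clock: 19.98
eef_pos: [0.5692, 0.1356, 0.1463]
eef_rot: [3.14, -0.096, -0.001]
ft_force: [-1.2, -0.3, -3.0]
grip_width: 0.0293
grip_force: 60.0
```

{"name": "send_rows", "arguments": {
  "xyz": [
    [0,0,-0.05],
    [0,0,-0.15],
    [0,0,-0.3],
    [0,0,-0.45],
    [0,0,-0.55],
    [0,0,-0.6],
    [0,0,-0.6]
  ],
  "twist": [0,0,0,0,0,0,0],
  "fingers": [1,1,1,1,1,1,1]
}}

```text
clock: 20.57
eef_pos: [0.5707, 0.1365, 0.2694]
eef_rot: [-3.139, 0.096, -0.007]
ft_force: [-0.1, 0.8, -4.2]
grip_width: 0.0293
grip_force: 60.0
```

```bash
python3 rods.py s10.png .014 140; python3 -c "
from h import *
c=grab('top','t10.png')
print(rel((.5645,.0563,.27),-.061))"
```

```text
97 ..................................................
  95 ..................................................
  93 ..................................................
  91 ..................................................
  89 ..................................................
  87 ..................................................
  85 ..................................................
  83 ..................................................
  81 ..................................................
  79 ..................................................
  77 ..................................................
  75 ..........................................+++++...
  73 ..........++++++++++++++++++++++++++++++++++++++..
  71 .........++++++++++++++++++++++++++++++++++####++.
  69 .........+++++++++++++++++++++++++++++++++######+.
  67 ..........++++++++++++++++++++++++++++++++######+.
  65 ..........+++++++++++++++++++++++++++++++++####++.
  63 .........................................+++++++..
  61 ...........................................++++...
  59 .................................
[... 3797 characters left out ...]
............................
 -79 ....+++++....+++..++++.....+++++++++.....++.......
 -81 ....+++++++++++++++++++++++++++++++++++++++++++...
 -83 ....+++++++++++++++++++++++++++++++++++++++++++...
 -85 ....+++++++..+++++++++++..+++++++++++++...+++++...
 -87 ....++++............++...........++...............
 -89 ....+++...........................................
 -91 ....+++...........................................
 -93 ....+++...........................................
 -95 ....++............................................
 -97 ....++............................................
(array([ 0.0018,  0.4001, -0.0208]), np.float64(-0.0002), array([0.569 , 0.1362, 0.2658]), np.float64(-0.0612))
```

{"name": "send_rows", "arguments": {
  "xyz": [
    [0,0.05,-0.1],
    [0,0.15,-0.2],
    [0,0.3,-0.2],
    [0,0.46,-0.2],
    [0,0.62,-0.2],
    [0,0.78,-0.2],
    [0,0.92,-0.2],
    [0,1,-0.2]
  ],
  "twist": [0,0,0,0,0,0,0,0],
  "fingers": [1,1,1,1,1,1,1,1]
}}

```text
clock: 21.33
eef_pos: [0.5558, -0.0659, 0.3042]
eef_rot: [3.139, -0.098, -0.006]
ft_force: [-0.2, 0.8, -3.1]
grip_width: 0.0292
grip_force: 60.0
```

```bash
python3 rods.py s11.png .014 170; python3 -c "
from h import *
print(env.state()['eef_pos'])"
```

```text
97 ..................................................
  95 ..................................................
  93 ..................................................
  91 ..................................................
  89 ..................................................
  87 ..................................................
  85 ..................................................
  83 ..................................................
  81 .....+++..........................................
  79 .....+++..........................................
  77 .....++++++..++++++++.....+.......................
  75 ......+++++++++++++++++++++++++++++++++++++++++...
  73 .......+++++++++++++++++++++++++++++++++++++++++..
  71 .......++#####################################++..
  69 .......++######################################++.
  67 ........++######################################+.
  65 ........++#####################################++.
  63 .........++++++++++##+++####++++++++#+++++###++++.
  61 ...........++++++++++++++++++++++++++++++++++++++.
  59 .....................++++.+++++..
[... 3723 characters left out ...]
..............................................
 -77 ..................................................
 -79 ..................................................
 -81 ..................................................
 -83 ..................................................
 -85 ..................................................
 -87 ..................................................
 -89 ..................................................
 -91 ..................................................
 -93 ..................................................
 -95 ..................................................
 -97 ..................................................
[ 0.55585112 -0.06750808  0.30419031]
```

```bash
python3 -c "
from h import *
print(rel((.618,-.246,.30),-.21))"
```

```text
(array([0.3665, 0.8711, 0.0214]), np.float64(0.1403), array([ 0.5559, -0.0675,  0.3042]), np.float64(-0.0631))
```

{"name": "send_rows", "arguments": {
  "xyz": [
    [0.02,0.05,0.02],
    [0.08,0.19,0.02],
    [0.14,0.33,0.02],
    [0.2,0.48,0.02],
    [0.26,0.62,0.02],
    [0.32,0.76,0.02],
    [0.36,0.85,0.02],
    [0.366,0.87,0.02]
  ],
  "twist": [0.02,0.04,0.06,0.08,0.1,0.12,0.14,0.14],
  "fingers": [1,1,1,1,1,1,1,1]
}}

```text
clock: 22.05
eef_pos: [0.6204, -0.2439, 0.3]
eef_rot: [3.124, -0.331, -0.003]
ft_force: [1.2, 0.7, -2.8]
grip_width: 0.0295
grip_force: 60.0
```

```bash
sed -e "s/grab('side'/grab('top'/" rods.py > rodst.py; python3 rodst.py t12.png .014 120
python3 - <<'E'
from h import *
print(env.state()['eef_pos'],env.state()['ft_force'])
E
```

```text
97 ........++++++++++++++++++++++++++++++++++++......
  95 ......++++++++++++++++++++++++++++++++++++++++....
  93 .....++++++++++++++++++++++++++++++++++++++++++...
  91 .....+++++++++++++++++++++++++++++++++++++++++++..
  89 .....++++++++++++++++++++++++++++++++++++++++++...
  87 ......++++++++++++++++++++++++++++++++++++++++....
  85 ..........+++.....++++++++........++++++++++......
  83 ..................................................
  81 ..................................................
  79 ............................+.....................
  77 ..........++++++++++++++.++++++++...++++++++++....
  75 ........++++++++++++++++++++++++++++++++++++++++..
  73 .......++++++++++++++++++++++++++++++++++++++++++.
  71 .......++++++++++++++++++++++++++++++++++++++++++.
  69 .......++++++++++++++++++++++++++++++++++++++++++.
  67 ........++++++++++++++++++++++++++++++++++++++++..
  65 ........++++++++++++++++++++++++++++++++++++++++..
  63 ..................++++++++++++...++..++++.+++++...
  61 ..................................................
  59 .................................
[... 3761 characters left out ...]
........
 -77 ..................................................
 -79 ..................................................
 -81 ..................................................
 -83 ..................................................
 -85 ..................................................
 -87 ..................................................
 -89 .........................................+........
 -91 ..................................................
 -93 ..................................................
 -95 ..................................................
 -97 ..................................................
[ 0.61993607 -0.24293756  0.30006192] [ 0.33509615 -0.11337539 -3.66469755]
```

From the top view, all four rods lie straight in the grooves at y≈90, 71, 11 and -28 mm. Next I'll look at the fork and rake with predicted points drawn on, which uses the last picture.

Run:
```python
from h import *
st=env.state();P=st['eef_pos'];R=Ro.from_rotvec(st['eef_rot']).as_matrix();print(P,np.arctan2(R[1,0],R[0,0]))
F=np.array([.597,-.3455,.227]);fy=np.array([.209,.978,0]);fx=np.array([.978,-.209,0])
o=np.zeros((600,800,3),np.uint8)
for n,x0,y0,w,h,ox in(('top',285,140,100,60,0),('side',230,105,100,75,1)):
    c=grab(n,n+'13.png');k=5 if n=='top' else 4
    w=100
    a=cv2.convertScaleAbs(cv2.resize(c['color'][y0:y0+h,x0:x0+w,::-1],None,fx=k,fy=k,interpolation=cv2.INTER_CUBIC),alpha=1.3)
    def dot(p,col):
        q=(proj(c,p)-[x0,y0]+.5)*k; 
        cv2.circle(a,(int(q[0]),int(q[1])),1,col,-1)
    for s in(1,-1):
        for t in(-.024,.028,.033): dot(F+fx*s*.014+fy*t,(0,0,255))
    dot(F,(0,0,255))
    ex=np.array([R[0,0],R[1,0],0])
    for s in(1,-1): dot(P+ex*s*.036-[0,0,.1284],(0,255,0)); dot(P+ex*s*.056-[0,0,.0984],(0,255,0)); dot(P+ex*s*.022-[0,0,.0334],(255,0,255))
    if n=='top': o[:300,:500]=a
    else: o[300:600,:400]=a
cv2.imwrite('pics/c13.png',o)
```

```text
[ 0.61993607 -0.24293756  0.30006192] -0.20974331149444306
```

View pics/c13.png

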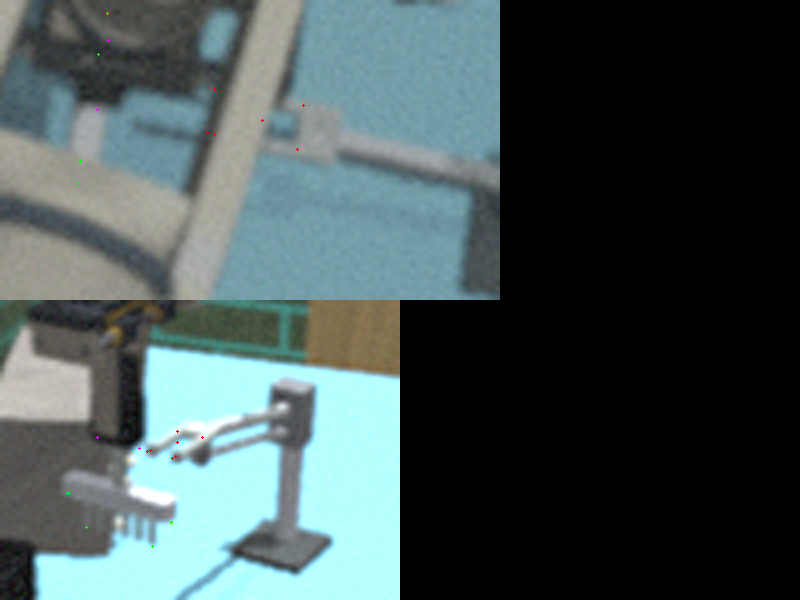

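The predicted prong tips land on the real ones at crop (150,450) and (174,458). The rake hangs nearly level with its tips at about (153,543), and it is lined up with the slot. The dark streaks ahead of the prongs are shadows, because nothing shows there in the side view. I'll go down to entry height and slide in.

{"name": "send_rows", "arguments": {
  "xyz": [
    [0,0,0.07],
    [0,0,0.138],
    [0,0.03,0.138],
    [0,0.1,0.138],
    [0,0.16,0.138],
    [0,0.22,0.138],
    [0,0.26,0.138],
    [0,0.28,0.138]
  ],
  "twist": [0,0,0,0,0,0,0,0],
  "fingers": [1,1,1,1,1,1,1,1]
}}

```text
clock: 22.87
eef_pos: [0.6078, -0.2982, 0.2754]
eef_rot: [3.124, -0.328, 0.001]
ft_force: [-1.4, 0.4, -2.9]
grip_width: 0.0297
grip_force: 60.0
```

Run:
```python
from h import *
st=env.state();P=st['eef_pos'];F=np.array([.597,-.3455]);fy=np.array([.209,.978]);fx=np.array([.978,-.209]);d=P[:2]-F
print(P,'along',d@fy,'across',d@fx,st['ft_force']);t=F-.003*fy
print(rel((*t,.2724),-.21))
s=camera('side');im=s['color'].astype(int)
for w in((.597,-.3455,.227),):print(proj(s,w))
x0,y0=255,125
print(proj(s,P-[0,0,.0334])-[x0,y0])
g=im.sum(2)//3
for r in g[y0:y0+45,x0:x0+50]: print(''.join(' .:-=+*#%@'[min(9,v//24)] for v in r))
```

```text
[ 0.60784865 -0.29819314  0.27543092] along 0.04853347465546067 across 0.0007228414186689203 [-1.41086971  0.38295795 -2.88403853]
(array([-0.004 ,  0.2576,  0.0153]), np.float64(0.0009), array([ 0.6078, -0.2982,  0.2754]), np.float64(-0.2091))
[273.94507745 140.22029013]
[12.26992361 16.0157954 ]
+++++=-::::::. .. -*#%%%%%%%%%%%%%%%%%%%%%##******
***++=-::::::..  .-*#%%%%%%%%%%%%%%%%%%%%%*+++++**
***++=-::::::. . .-*#%%%%%%%%%%%%%%%%%%%%%*---==++
***++=--:::::.  ..-*#%%%%%%%%%%%%%%%%%%%%#+-:::--=
***+==-::::::. .. :+#%%%%%%%%%%%%%%%%%%%%#+:::::::
***+==-::::::.    :+#%%%%%%%%%%%%%%%%%%%%#+--=-:::
***+=-:::::::...  .=#%%%%%%%%%%%%%%%%%%%%#+=*#*=::
**+==-::::-:...   .=#%%%%%%%%%%%%%%%%%%%%*+++*+-::
*+====:::::::.. . :=#%%%%%%%%%%%%%##*****+++===-::
++==++=:::::...   :=#%%%%%%%%%%%%%%*++++===----:::
-==+**=::::::. .  :=#%%#%%%%%%%%##*+======-:-:::::
:-====-::::::.  . .=*##%%%##%#*+++====+*#*=----:::
::-==-:::::::..   .-=+*######*====+**####*==++=:::
::-=+=:.::::..    .:--=++##*++++*######*++====-:::
:-=*#*-....:.. .  .-++++*#*++*######*+++===---::::
::=*%*=:.....    .-+###**+==*###**++
[... 793 characters left out ...]
=----===+***+*#%%%%%%%%%%%%%%%#+====+
:-==-+*++*+====-----======+#%%%%%%%%%%%%%%%#+====+
::-=-+#++*+=*+===-===---==*#%%%%%%%%%%%%%%%#+====+
::-+==*++#+=**=*+=++=====*#%%%%%%%%%%%%%#***==-==+
::=*++*++*+=**+**=++=+++*#%%%%%%%%%%%%%#+=====-==*
::=+++#++*+=**+**=**+*###%%%%%%%%%%%%%#+=-----===+
::-+*#%#*#*+*+=**=+*+*#%%%%%%%%%%%%%#*+=-----=====
::=+##%%#%###*+**=**=*%%%%%%%%%%%%%#*=-::::--====-
::-*##%%%%%#%###*+**+*#%%%%%%%%%%##+-:::::::--===-
:--+*#%%%%%%%%%%####+*#%%%%%%%##*+=-::::::::------
:--+##%%%%%%%%%%%%%###%%%%%%%#*+=-::::::::::------
:-+*#%%%%%%%%%%%%%%%%%%%%%%%%#*+=:.:--------------
-=*#%%%%%%%%%%%%%%%%%%%%%%%%%###+:.:::-------==---
**#%%%%%%%%%%%%%%%%%%%%%%%%%%%%*+-==-:::::-----=--
```

{"name": "send_rows", "arguments": {
  "xyz": [
    [0,0.03,0],
    [0,0.07,0],
    [0,0.11,0],
    [0,0.15,0],
    [0,0.19,0],
    [0,0.23,0],
    [0,0.255,0],
    [0,0.255,0]
  ],
  "twist": [0,0,0,0,0,0,0,0],
  "fingers": [1,1,1,1,1,1,1,1]
}}

```text
clock: 23.58
eef_pos: [0.5973, -0.3474, 0.2747]
eef_rot: [3.124, -0.327, -0.0]
ft_force: [0.7, -0.5, -2.8]
grip_width: 0.0296
grip_force: 60.0
```

Run:
```python
from h import *
st=env.state();P=st['eef_pos'];F=np.array([.597,-.3455]);fy=np.array([.209,.978]);fx=np.array([.978,-.209]);d=P[:2]-F
print(P,'along',d@fy,'across',d@fx,st['ft_force'],st['wrist_torque'])
s=camera('side');im=s['color'].astype(int)
x0,y0=255,125
print(proj(s,P-[0,0,.0334])-[x0,y0])
g=im.sum(2)//3
for r in g[y0:y0+36,x0:x0+50]: print(''.join(' .:-=+*#%@'[min(9,v//24)] for v in r))
```

```text
[ 0.59730753 -0.34737201  0.27469605] along -0.0017665464222368892 across 0.0006920174123483998 [ 0.70799757 -0.5283422  -2.76425193] [ 0.06982322  0.03637978 -0.0405181 ]
[19.07936923 11.58162636]
+*++==+#%%%%%*-:::::.....-*%%%%%%%%%%%%%%%##******
***+==+*#%%%%+-:::::.... -*#%%%%%%%%%%%%%%*++++***
****+===*#%%%+-:::::. .  :+#%%%%%%%%%%%%%#+---==++
***+====*#%%%+-:::::..   :+#%%%%%%%%%%%%%#+-:::--=
***+=+**##%%%+-:::::. .  :+#%%%%%%%%%%%%%#+-::::::
***+=*#%%%%%%+::::::.    :+#%%%%%%%%%%%%%#=--=--::
***+==+*#%%%%+-:::::..   -+#%%%%%%%%%%%%%#+=*#+=::
*++=====*##%%+-:::::  .  :+#%%%%%%%%%%%%%*++**+-::
*+===+=+*#%%#+-:::::.... :+#%%%%%%%#*****++====-::
++==*##*#%%%#=:.::::. .  :+#%%%%%%%*++++==-----:::
====*###%%%%#=:.....    .-*#%%%###*+======--::::::
:-==+++**#%%#*+=-::.   .:=*###*+=====++*#*=----:::
:--====+*#%%%%##*+-:....-*###*===++**####*==++-:::
::-=++++*#%%%%%%#+=-:::-+*#*++++*######*++====-:::
::=*%####%%%%%%#+=---==+*#*++*######*+++===----:::
::=#%###%%%#***+=---=*++++==*#%#**+++=++**+=--::::
::=+++++*##*==--==--=++==--=***++==++*#####*+=--::
::-=====+##*=--+**+--==---:-+==+++*
[... 233 characters left out ...]
======-=+**##%%%%%%%%%%%%%%%%%%*=-===
:--=+=-=---=--=======+##%@@%%%%%%%%%%%%%%%%%*=-=-=
::=*#*+====---==--====+#%@@@@@@@%%%%%%%%%%%%*===-=
::=*%*****+====-=--==-=++**#@@@@%#%%%%%%%%%%*=-===
::=+*+**#%#+=+====----=====+****+#%%%%%%%%%%*=-===
::-==+*#%%#++*+++====--=---=====+#%%%%%%%%%%*=====
::-+++#%%%#++*++*++*========---=+#%%%%%%%%%#+=-==+
:--+*#%#%%#++*++*++*+=*+=+======*#%%%%%%%%%#+====+
:-=+*###%%#++*++*++*++#++*+=+**##%%%%%%%%%%#+====+
:-==+*##%%#***++*++*++*++#++###%%%%%%%%%%%%#+=-==+
:-===*#%%%%###***++*++*++#++#%%%%%%%%%%%%%%#+====+
:--=+#%%%%%%%%#####*++*+=*++#%%%%%%%%%%%%%%#+====+
::-+*###%%%%%%%%%%%####++#++#%%%%%%%%%%##*#*=-===+
::=*####%%%%%%%%%%%%%%####*+#%%%%%%%%%%#+====-===*
```

{"name": "send_rows", "arguments": {
  "xyz": [
    [0,0,0.02],
    [0,0,0.04],
    [0,0,0.06],
    [0,0,0.08],
    [0,0,0.1],
    [0,0,0.12],
    [0,0,0.14],
    [0,0,0.16]
  ],
  "twist": [0,0,0,0,0,0,0,0],
  "fingers": [1,1,1,1,1,1,1,1]
}}

```text
clock: 24.3
eef_pos: [0.5978, -0.346, 0.2425]
eef_rot: [-3.125, 0.325, -0.0]
ft_force: [-0.4, 1.4, -0.7]
grip_width: 0.0295
grip_force: 60.0
```

{"name": "send_rows", "arguments": {
  "xyz": [
    [0,0,0.02],
    [0,0,0.04],
    [0,0,0.06],
    [0,0,0.08],
    [0,0,0.1],
    [0,0,0.12],
    [0,0,0.12],
    [0,0,0.12]
  ],
  "twist": [0,0,0,0,0,0,0,0],
  "fingers": [1,1,1,1,1,1,1,1]
}}

```text
clock: 24.97
eef_pos: [0.5975, -0.3461, 0.2185]
eef_rot: [-3.125, 0.326, 0.001]
ft_force: [-0.7, 0.9, -1.3]
grip_width: 0.0295
grip_force: 60.0
```

```bash
cat > f.py <<'E'
from h import *
st=env.state();P=st['eef_pos'];F=np.array([.597,-.3455]);fy=np.array([.209,.978]);fx=np.array([.978,-.209]);d=P[:2]-F
print(P,'along',d@fy,'across',d@fx,'under',P[2]-.0334)
ff=[]
for i in range(4):
    s=camera('side');ff.append(env.state()['ft_force'])
print(np.mean(ff,0),st['wrist_torque'])
im=s['color'].astype(int)
x0,y0=255,125
print(proj(s,P-[0,0,.0334])-[x0,y0])
g=im.sum(2)//3
for r in g[y0:y0+48,x0:x0+50]: print(''.join(' .:-=+*#%@'[min(9,v//24)] for v in r))
E
python3 f.py
```

```text
[ 0.59748844 -0.34611108  0.21848702] along -0.0004955501286692863 across 0.0006054104906895126 under 0.18508701603242345
[-0.51915221  1.19626968 -0.93586509] [ 0.24141993  0.0252053  -0.01219093]
[18.71112274 25.02541079]
=-:::::::.....::..:::....-+#%%%%%%%%%%%%%%##******
=-::::::::::::--::-::....-*#%%%%%%%%%%%%%%*++++***
+-:::::::::-:---:::::...:-*#%%%%%%%%%%%%%%+---==++
+-:::::::-:::::-::::...::-*#%%%%%%%%%%%%%#+-:::---
+-::::-:::-:::::::::..:::=*%%%%%%%%%%%%%%#+-::::::
+=-::::-::::::::-::......=#%%%%%%%%%%%%%%#+-::::::
*+=--::::::::::--:::.. ..=#%%%%%%%%%%%%%%#=-=+=-::
*+==--------:::-::::.. ..=#%%%%%%%%%%%%%%#++*#*=-:
*+==+++=***+=-::--::... :=#%%%%%%%%%%%%%%#****+=::
++==*##*#%%#*=-:::::.  .:=#%%%%%%%%%%%%%###**+=-::
===+*###%%%%%+-:::::.. .:+#%%%%%%%%%%%%#***+=--:::
:-==+++**#%%%+-:::::.. .:+#%%%%%%%%%%##*+===--::::
:--=====*#%%%*-:::::.. .-*#%%%%%%%%%##**+------:::
::-=++++*#%%%*-::::. ...-*#%%%%%%%#***++=--====-::
::=*#####%%%#+-::-::.  .:+#%%#%%%%#*++=++====--:::
-:=#%##%%%%%#=-::::..  ..=#%%%%%%%%*+++**+++=-::::
::-+++++**#%#=:::::.... .=#%%%%%%#*+=+**+=+*+=-:::
::-=====+
[... 871 characters left out ...]
=+++=--+*#%%%%%%%%%%%%%%%%%#*#*=-===+
::=*%*+---===========*%%%%%%%%%%%%%%%%%#+====-===*
::-+**+=----=-======+#%%@@%%%%%%%%%%%%#+=-----===+
::-+*##*+==----=-=-==+*#%%@@@@@%%%%%#*+=------====
::-+##%##*+======----==++*#%@@@%#%%#+=-::::--====-
::=*##%%%%*+++=======--===+******##+-:::::::--===-
::-+*#%%%%*+**+++======---======++=-::::::::------
::-+###%%%*+**+**+++=======---===-::::::::::------
:-+*#%%%%%*+**+**+**+++=++=====+=::::-------------
-=*#%%%%%%#+**+**+**+**+++=++**#+:.:::------=-----
**#%%%%%%%###*+*+=++=**+**+*####*----:::::--------
%%%%%%%%%%%%%###*+*+=*++**+*#%#*+++**==-:.:::-----
%%%%%%%%%%%%%%%%%##*+*+++++*#*++++#%###*+==-:::::-
%%%%%%%%%%%%%%%%%%%####***++*+++##%%%%#####*==-::-
```

The fork is sinking with the rake: about 2 N carried at a 42 mm drop, which matches the spring. I'll keep lowering until the wrist carries none of the weight.

{"name": "send_rows", "arguments": {
  "xyz": [
    [0,0,0.02],
    [0,0,0.04],
    [0,0,0.06],
    [0,0,0.08],
    [0,0,0.1],
    [0,0,0.11],
    [0,0,0.11],
    [0,0,0.11]
  ],
  "twist": [0,0,0,0,0,0,0,0],
  "fingers": [1,1,1,1,1,1,1,1]
}}

```text
clock: 25.83
eef_pos: [0.5976, -0.3461, 0.1966]
eef_rot: [-3.125, 0.326, 0.0]
ft_force: [-0.7, -1.8, -0.1]
grip_width: 0.0296
grip_force: 60.0
```

```bash
python3 f.py | head -4
```

```text
[ 0.59757546 -0.34610274  0.19662903] along -0.00046920871793569064 across 0.0006887745896460858 under 0.1632290339250747
[-0.80551626 -1.3281667  -0.1279171 ] [-0.27900222  0.09365565 -0.02563477]
[18.60649494 30.05968343]
=-::.::::::......:........::::..=*####%%%%##******
```

{"name": "send_rows", "arguments": {
  "xyz": [
    [0,0,0],
    [0,0,0],
    [0,0,0],
    [0,0,0],
    [0,0,0],
    [0,0,0],
    [0,0,0],
    [0,0,0]
  ],
  "twist": [0,0,0,0,0,0,0,0],
  "fingers": [1,1,1,1,1,1,1,1],
  "newtons": 3
}}

```text
clock: 26.7
eef_pos: [0.5977, -0.3461, 0.1968]
eef_rot: [-3.125, 0.326, 0.0]
ft_force: [-1.1, -0.6, 0.6]
grip_width: 0.0301
grip_force: 3.0
```

```bash
python3 f.py
```

```text
[ 0.5976546  -0.34606014  0.19677941] along -0.00041101067648488185 across 0.0007572654163026415 under 0.1633794107021211
[-0.65614311 -0.56459337 -0.5337299 ] [-0.14508882  0.13513068 -0.0462248 ]
[18.58457109 30.02684451]
==:::..::::.....:.........:::...=*####%%%%##******
-:....:::::::::::........::--:.:+#%%%%%%%%*+++++**
-.. ...::::::::::..:... .::::.:=*#%%%%%%%#+---==++
-........::::-:::..::.....::--=*#%%%%%%%%#+-:::---
-:..........:::....:::...:-+**#%%%%%%%%%%#+-::::::
-::::::...........::::...-+##%%%%%%%%%%%%#=:::::::
=-::::::::.....:::--:....-*#%%%%%%%%%%%%%#=-===:::
+-:::::::::::::-----:...:-*#%%%%%%%%%%%%%#++#%*=::
=-:::-::::::::----::....:=*%%%%%%%%%%%%%%#+*%%*=::
=-:::::::::::::-:::...:::=#%%%%%%%%%%%%%%#**#*+-::
--:::::-:::::::-:::....::=#%%%%%%%%%%%%%##*++=--::
:::-:::::::::::--:::.. .:=#%%%%%%%%%%%%###*+=--:::
::------:::::::-::::....:=#%%%%%%%%%%%#***+==--:::
:--=++=====--::-::::.  .:+#%%%%%%%%%%#***+===+=-::
:-=*%#####**+-::::::....-+#%%%%%%%%%#***+===++-:::
::=*%##%%%%%*=-:::::.. .-*#%%%%%%%%#***++====--:::
::-+*+++**#%#+-:::::.  .-*#%%%%%%%#***++++++=--:::
::-=====+
[... 871 characters left out ...]
##%#+-----:::=#%%%%%%%%%%%%#***=====+
::=*#########%%%#+--=++=-=*#%%%%%%%%%%%#+====-===*
::-+*###***##%%%%*-=*##**##%%%%%%%%%%%#+=----====+
::-+****++++**###*==*%%%#%%%%%%%%%%%%*+=-----=====
::=+##+===+++++**+-=*#%%%%%%%%%%%%%#+=-::::--=====
::=+##+=======+++=--+*#%%%%%%%%%%%*+-:::::::--===-
::-+*#+----=======-==*#%%%%#%%##*+=-::::::::------
::-+##+===----======+*%%@%%%%%#*+-:::::::::-------
:-+*###**+==-=-=---==+*#%@@@@@@#+:::--------------
-=*#%%%###*===--=---===+**#%@@@#=:.:::------------
**#%%%%%%%*++=====------==+**##+=----:::::-----==-
%%%%%%%%%%*+++=++===-==-----=+====+**+=-:::::-----
%%%%%%%%%%*+++=**=*+=++=====-===+*#%%##*+=--:::::-
%%%%%%%%%%*+++=**+**+*+=++=====+##%%%######*==-::-
```

{"name": "send_rows", "arguments": {
  "xyz": [
    [0,0,0],
    [0,0,0],
    [0,0,0],
    [0,0,0],
    [0,0,0],
    [0,0,0],
    [0,0,0],
    [0,0,0]
  ],
  "twist": [0,0,0,0,0,0,0,0],
  "fingers": [0.32,0.3,0.28,0.25,0.2,0.15,0.1,0.1]
}}

```text
clock: 27.57
eef_pos: [0.5977, -0.3461, 0.1968]
eef_rot: [-3.125, 0.326, -0.0]
ft_force: [-0.5, 0.6, -0.5]
grip_width: 0.0409
grip_force: 0.0
```

```bash
python3 f.py
```

```text
[ 0.59766804 -0.34607462  0.19679287] along -0.0004223579058533887 across 0.0007734361743432221 under 0.16339287377648948
[ 0.3037101  -0.08076345 -0.07447032] [0.03920743 0.04110862 0.01760093]
[18.5825354  30.02172067]
+=-:...::::...............::::..:+####%%%%##******
-:....:::::::.:::.........:--:..-*#%%%%%%%*++++***
-.....:::::::::::.:::::...:::::=+#%%%%%%%#+---==++
:.. .....::::-::.:::::..:::-==+##%%%%%%%%#+-:::---
-..... ....::::....::....:-+###%%%%%%%%%%#+:::::::
-::::::............:....::=#%%%%%%%%%%%%%#+-::::::
=-::::::::.....:::::....::=#%%%%%%%%%%%%%#=--=--::
+-::-:::::::::::---:....::=#%%%%%%%%%%%%%#+=*#*=::
+-::::::::-:::----::...:::=#%%%%%%%%%%%%%#++%%*=::
=-::::::-:::::--::::...:::=#%%%%%%%%%%%%%#**##+-::
--::::::::::::::::--:....:+#%%%%%%%%%%%%%####+=-::
:::::::::::::::--:-+=.  .-+#%%%%%%%%%%%%##**+=-:::
::------:::::::--:=+=:  .-*#%%%%%%%%%%%##*++=--:::
:--=++=====--::--:=+=:  .-*#%%%%%%%%%%#***+===-:::
:-=*%#####**=-:-::-+=: ..-*#%%%%%%%%%#***+====-:::
:-=#%###%%%#+-::::-+=:  .-#%%%%%%%%%#***++===--:::
::-+++++**%%*-::::-+=:  .=#%%%%%%%%#***+=====--:::
::-=====*#%%
[... 868 characters left out ...]
--=++=--:::::-+#%%%%%%%%%%%#***=====+
::=*%##%%%#+--+##*=-----::=#%%%%%%%%%%%#+========+
::=+*##%%%#+=+#%%*-----:::=#%%%%%%%%%%#+=-----===+
::-+*#%%%%%###%%%*--=+=-:-+#%%%%%%%%#*+=------====
::-+##%#**##%%%%%*=-+#**++#%%%%%%%%#+=-::::---===-
::-*###*+++**##%%*=-+#%%##%%%%%%%#*+-:::::::--===-
::-+*#*+===+++***+=-+#%%%%%%%%%#*+=-:::::::::-----
::-+##+======++++=--+#%%%%%%%#*+=-::::::::::------
:-+*%#*=--========--=*%%%%%%%#*+=:.:--------------
-=*#%%*==----=======+#%@%%%%%%%#+-.:::-----==-==--
**#%%%#*+===-----====*%%%%@@@@@%*=---:::::--------
##%%%%%###+=====---===+**#%@@@@%*++*+==-:::::-----
%%%%%%%%%%*+++======--===+**#%%*++#%%##*+=--:::::-
%%%%%%%%%%*+**+++====-=---==+*+=+#%%%######*==-::-
```

Released: the rake settled about 4 mm lower and hangs upright on the prongs. I'll retreat straight up.

{"name": "send_rows", "arguments": {
  "xyz": [
    [0,0,-0.03],
    [0,0,-0.08],
    [0,0,-0.15],
    [0,0,-0.25],
    [0,0,-0.35],
    [0,0,-0.45],
    [0,0,-0.5],
    [0,0,-0.5]
  ],
  "twist": [0,0,0,0,0,0,0,0],
  "fingers": [0.1,0.1,0.1,0.1,0.1,0.1,0.1,0.1]
}}

```text
clock: 28.43
eef_pos: [0.5988, -0.3468, 0.3005]
eef_rot: [3.123, -0.325, 0.008]
ft_force: [0.3, -0.0, 0.2]
grip_width: 0.0415
grip_force: 0.0
```

{"name": "send_rows", "arguments": {
  "xyz": [
    [0,0,0],
    [0,0,0],
    [0,0,0],
    [0,0,0],
    [0,0,0],
    [0,0,0],
    [0,0,0],
    [0,0,0]
  ],
  "twist": [0,0,0,0,0,0,0,0],
  "fingers": [0.1,0.1,0.1,0.1,0.1,0.1,0.1,0.1]
}}

```text
clock: 29.1
eef_pos: [0.5976, -0.3461, 0.2966]
eef_rot: [-3.125, 0.326, 0.0]
ft_force: [0.2, 0.5, -0.0]
grip_width: 0.0414
grip_force: 0.0
```

```bash
python3 f.py; python3 rodst.py t14.png .014 120 | grep -c '++++++++++++++++++++++++++'
```

```text
[ 0.5976229  -0.34606262  0.29660374] along -0.0004200587548979069 across 0.0007267880641114438 under 0.263203735099497
[ 0.00680483 -0.42183499  0.24158684] [-0.00508707  0.0314003   0.00620305]
[18.98210945  6.355388  ]
+++++=+#%%%%#+-:::-++==--+#%%%%%%%%%%%%%%%##******
****==+*#%%%#+-:::-+####*#%%%%%%%%%%%%%%%%*+++****
***++===*#%%%+-:::-+#%%%%%%%%%%%%%%%%%%%%%*---==++
***++==+*#%%%+-:::-+#%%%%%%%%%%%%%%%%%%%%#+-:::--=
***+=+**##%%%*==-:-*#%%%%%%%%%%%%%%%%%%%%#+-::::::
***+=+#%%%%%%%##*++#%%%%%%%%%%%%%%%%%%%%%#+-::::::
***+==**#%%%%%%%%##%%%%%%%%%%%%%%%%%%%%%%#=:-=-:::
**+=====*##%%%%%%%%%%%%%%%%%%%%%%%%%%%%%%#+=*#*=::
*+===+++*#%%%%%%%%%%%%%%%%%%%%%%%%%%%%%%%#++%%*=-:
++==*##*#%%%%%%%%%%%%%%%%%%%%%%%%%%%%%%%%#+*##+-::
-===*###%%%%%%%%%%%%%%%%%%%%%%%%%%%%%%%%%####+=-::
:-==++++*#%%%%%%%%%%%%%%%%%%%%%%%%%%%%%%#***+=-:::
::-====+*#%%%%%%%%%%%%%%%%%%%%%%%%%%%%%##**+=--:::
:--=++=+*#%%%%%%%%%%%%%%%%%%%%%%%%%%%%##**+===-:::
:-=*%####%%%%%%%%%%%%%%%%%%%%%%%%%%%%#*##*====-:::
:-=#%##%%%%%%%%%%%%%%%%%%%%%%%%%%%%%###*+====--:::
::-+++++**#%%%%%%%%%%%%%%%%%%%%%%%%#***+=====--:::
::-=====+#%
[... 872 characters left out ...]
++=---::::-+#%%%%%%%%%%%#*#*=====+
::=*####%%#+--+*#*=+*+--::=#%%%%%%%%%%%#+===-====*
::-+*##%%%#+=+##%*==+=-:::=#%%%%%%%%%%#+=-----===+
::-+*#%%%%%#*#%%%*--=+=-:-+#%%%%%%%%#*+=-----=====
::=+#%%######%%%%*=-+#*+++#%%%%%%%%#*=-::::--====-
::=*###*++***##%%*=-+#%###%%%%%%%%*+-:::::::--===-
::-+##*+++=+++**#*=-+#%%%%%%%%%#*+=-::::::::------
::-+##+======++++=--+#%%%%%%%#*+=-::::::::::------
:-+*#%*=-======+==--=+##%%%%%#*+=:::--------------
-=*#%%*=---=--=======*#%%%%%%%##+:..::-------=-=--
**#%%%#++===-========*%%%@@@@@%%*=---:::::--------
%%%%%%%###+===--===-==+*#%@@@@@@*=+**==-:::::-----
%%%%%%%%%%*+===-===--===++*#%%%#++#%%##*+==-:::::-
%%%%%%%%%%#+++==+====---====+**++#%%%%#####*===-::
28
```

```bash
python3 -c "
from cell import order
print(order.sign_off())"
```

```text
the job is handed in; nothing more can be done
None
```

The job is handed in at about 30 s of 69 s. My camera readings showed all four rods flat in the grooves and the rake released and hanging still on the sunk fork, with the gripper clear above; sign-off returned no verdict.

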